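# Sieve the bushes out of the machined parts

## Robot

A 6-joint arm with a two-finger parallel gripper is mounted at the origin on the work surface. World frame = base frame: x ahead of the robot, y to its left, z up, the work surface at z = 0. Lengths are in m, angles in rad, forces in N, time in s.
With the tool pointing down it reaches from about 0.35 to 0.975 m from the base axis. Payload 4.9 kg.
Tool frame: the origin (TCP) lies midway between the tips of the shut fingers; the grasp point (between the pads) lies 19 mm behind it; z points along the fingers, y is the direction in which the jaws open and shut (so a half turn about z gives the same grasp; the last joint's range is limited). The gripper opens to 85 mm and grips with 20 to 120 N. Pads are 22 mm wide; open, the fingers measure 114 mm over their backs; the gripper's body (76 mm by 85 mm) begins 54 mm behind the grasp point. The pads swing forward as they close: fully open they stand 13 mm farther back than shut.
Start: joints at [-1.276, 0.053, 1.613, -0, 1.476, -0.119], TCP at [0.251, -0.572, 0.203] pointing down, gripper open.
Joint ranges: [-3.01, 3.01], [-1.01, 2.22], [0.06, 2.58], [-1.02, 4.17], [0.09, 2.62], [-3.14, 3.14]. Speed limits (rad/s): [2.57, 2.57, 3.14, 3.14, 3.14, 3.14].

## Interface

Orientations are given as a rotation vector (axis times angle).
In Python, from station import ctrl gives the robot as it stands.
- The arm moves only by the tool play_rows, never from a script. Its argument "motion" is a list that holds one entry, the list of rows, each a list of 7 numbers: the closure, from -1 (fully open) to 1 (shut), then the shift along the tool's x, y, z in cm, then the turn, a rotation vector about the tool's x, y, z in degrees. A call has 1 to 20 rows; each row is the pose to reach, as a shift and turn from the pose measured when the call began, along the tool's axes at that moment; what a row does not reach only later rows make up. A row lasts 1/8 s, in which the tool goes at most 62.5 mm and 10.7 degrees, less where a joint would pass 70% of its speed; a pose out of reach is approached as far as the arm can. A call with a gripper value outside its range is refused whole. The fingers move at their own pace and stop on an object; "newtons" is the grip in N (left out, the last holds). Time passes only in rows, so rows that repeat a pose let the fingers close. It gives the time, the measured TCP pose, the force and the opening at its end, in the units of the state.
- ctrl.get_obs(): the state, without advancing time (a new reading comes with each control period).
- ctrl.get_image(name): name is "scene" or "top" or "wrist"; returns a dict with "color" (400x640x3 uint8, red, green, blue), "mtx" (3x3 intrinsics, pixels), "D" ([k1, k2, p1, p2, k3] as OpenCV has them; the pictures are not rectified), "T" (4x4, takes a point from camera to world coordinates). Camera axes: x right, y up, looking along -z (the intrinsics and any distortion apply to the point x, -y, -z); pixel columns grow to the right and rows downward; lengths in m; the calibration is good to about 2 mm. A picture is of the moment at which its call begins. There is no depth.
- ctrl.finish_job(): hands the job in, once; it reports no verdict.
The state is a dict: "t": time; "q": joint angles; "dq": joint speeds; "effort": joint torques, N m; "tool_pos": TCP position; "tool_rot": TCP orientation; "contact_force": force on the tool from outside, world axes, zero at the start; "wrist_torque": the same for the moment, N m; "opening": finger opening in m.
Only numpy, scipy, OpenCV 4.12 (cv2) and the standard library are available. Lean on these libraries where they do the work, as an engineer would, in place of code of your own. Each camera call takes 0.05 s, during which the arm holds its last target.

## Task

Pick up the sieve by its handle bar, hold it over the catch tray and shake it side to side until all four bushes have dropped through into the tray, keeping the flywheel and the square cover in the sieve. Then set the sieve back down squarely in the middle of its wooden board, take the flywheel out by its shaft stub and lay it flat in the middle of the aluminium block; leave the cover in the sieve. Set things down rather than dropping them, and do not disturb the jar, brush, spanner, hammer and oil bottle.

Things in the scene. Friction and masses are not known exactly. Their poses are not given: they have to be found in the camera images.
- board: Plain dark wooden board lying on the bench, 250 x 200 x 12 mm, fixed; the sieve stands on it at the start and goes back on it. Origin: centre of its underside, x along its 250 mm side, z up.
- sieve_handle (a point): Sieve: loose open aluminium box 210 (x) x 164 (y) mm, walls 48 mm high, under 1 kg loaded, standing on the board. A wooden handle bar, 15 mm wide and 19 mm high, runs along x over its middle from end to end. This point is the bar's centre, above the centre of mass, 83.5 mm above the sieve's underside (bar top: 93 mm). x along the bar, y sideways (the way to shake), z up.
- sieve_floor (a point): Centre of the sieve's floor, 14 mm above its underside; same axes. Along x: a flat 48 mm wide middle bar with a 24 mm wide, 5 mm high spine on it; an open 34 mm slot either side; then 20 mm ledges falling 11 degrees to the long walls. The bushes lie against these walls; under brisk shaking along y (50 mm strokes, about 0.2 s each) they roll off and drop through the slots. Below about 1.8 m/s2 they stay.
- flywheel_shaft (a point): Spoked brass flywheel lying flat in the sieve, 60 mm diameter, rim 12 mm thick, about 0.15 kg. An 18 mm diameter upright shaft stub at its centre, to be gripped, rises to 40 mm above the wheel's underside. This point is on the axis (z, up), 27 mm above the underside. It starts bridging a slot, 45 mm to one side (y) of the bar (never under 41, so it clears the bar when lifted straight up), midway along; cover on the other side.
- cover_center (a point): Square brass cover flange lying flat in the sieve, 60 x 60 mm, 16 mm high with a low round boss and four small bolt heads, no shaft. About 0.14 kg. This point is at its centre, 8 mm above its underside. It stays in the sieve.
- tray: Fixed grey catch tray, open on top, 250 mm (x) x 230 mm (y) outside, walls 60 mm high and 5 mm thick, floor 5 mm thick. Origin: centre of its underside. It stands left or right of the board; the block is on the other side.
- block: Fixed plain aluminium surface block, 130 x 130 mm, 30 mm high, flat top. Origin: centre of its underside, z up.
- jar_center (a point): Bystander: closed glass jar, 56 mm diameter, 80 mm high, standing near the block on its far side. Point at half height.
- brush_grip (a point): Bystander: bench brush 170 mm long lying near the block, on its robot side. Point on its handle.
- wrench_grip (a point): Bystander: spanner 180 mm long lying crosswise beyond the board. Point on its handle.
- hammer_grip (a point): Bystander: hammer 240 mm long lying near the far edge on the left. Point on its handle.
- oiler_center (a point): Bystander: closed grey plastic oil bottle, 60 mm diameter, 130 mm high, near the far edge on the right. Point at half height.
- bush0_center (a point): Brass bush, one of four alike: a cylinder 24 mm diameter, 45 mm long, about 50 g; point at its centre, x along its axis. It starts in the sieve, lying along the sieve's x against a long wall near one of the corners.
- bush1_center (a point): Brass bush, one of four alike: a cylinder 24 mm diameter, 45 mm long, about 50 g; point at its centre, x along its axis. It starts in the sieve, lying along the sieve's x against a long wall near one of the corners.
- bush2_center (a point): Brass bush, one of four alike: a cylinder 24 mm diameter, 45 mm long, about 50 g; point at its centre, x along its axis. It starts in the sieve, lying along the sieve's x against a long wall near one of the corners.
- bush3_center (a point): Brass bush, one of four alike: a cylinder 24 mm diameter, 45 mm long, about 50 g; point at its centre, x along its axis. It starts in the sieve, lying along the sieve's x against a long wall near one of the corners.
Mind the look-alikes: they are no part of the job. What is meant by the part that bears flywheel_shaft is not green, and is the smaller of those in its own colour. What is shaped like the part that bears bush1_center but orange is not meant.

How it is judged:
On the way, in this order (a step that is already met when the one before it is completed fails the run):
1. the sieve is held up over the tray (x of sieve_handle in the frame of tray between -0.07 and 0.07 m and y of sieve_handle in the frame of tray between -0.09 and 0.09 m and z of sieve_handle in the frame of tray between 0.14 and 0.3 m and contact force between the fingers and sieve above 1 N), for 0.1 s.
2. all four bushes lie in the tray while the sieve is still held above it with the flywheel and the cover in it (all of step 1 and x of bush0_center in the frame of tray between -0.12 and 0.12 m and y of bush0_center in the frame of tray between -0.11 and 0.11 m and z of bush0_center in the frame of tray between 0 and 0.058 m and x of bush1_center in the frame of tray between -0.12 and 0.12 m and y of bush1_center in the frame of tray between -0.11 and 0.11 m and z of bush1_center in the frame of tray between 0 and 0.058 m and x of bush2_center in the frame of tray between -0.12 and 0.12 m and y of bush2_center in the frame of tray between -0.11 and 0.11 m and z of bush2_center in the frame of tray between 0 and 0.058 m and x of bush3_center in the frame of tray between -0.12 and 0.12 m and y of bush3_center in the frame of tray between -0.11 and 0.11 m and z of bush3_center in the frame of tray between 0 and 0.058 m and x of flywheel_shaft in the frame of sieve_handle between -0.1 and 0.1 m and y of flywheel_shaft in the frame of sieve_handle between -0.078 and 0.078 m and z of flywheel_shaft in the frame of sieve_handle between -0.085 and -0.03 m and x of cover_center in the frame of sieve_handle between -0.1 and 0.1 m and y of cover_center in the frame of sieve_handle between -0.078 and 0.078 m and z of cover_center in the frame of sieve_handle between -0.085 and -0.03 m), for 0.1 s.
3. the sieve stands back on its board and is let go, flywheel and cover still in it (x of sieve_handle in the frame of board between -0.035 and 0.035 m and y of sieve_handle in the frame of board between -0.035 and 0.035 m and z of sieve_handle in the frame of board between 0.088 and 0.103 m and angle between sieve_handle's own z axis and vertical below 0.06 rad and angle between the x axis of sieve_handle and the x axis of board, either way round below 0.25 rad and x of flywheel_shaft in the frame of sieve_handle between -0.1 and 0.1 m and y of flywheel_shaft in the frame of sieve_handle between -0.078 and 0.078 m and z of flywheel_shaft in the frame of sieve_handle between -0.085 and -0.03 m and x of cover_center in the frame of sieve_handle between -0.1 and 0.1 m and y of cover_center in the frame of sieve_handle between -0.078 and 0.078 m and z of cover_center in the frame of sieve_handle between -0.085 and -0.03 m and contact force between the fingers and sieve below 0.1 N), for 0.2 s.
At the end, for the whole second after the job is handed in: All four bushes in the tray below its rim; sieve level on the board, within 35 mm of its centre each way and 0.25 rad of square, cover inside it; flywheel flat on the block, axis within 30 mm of its centre; sieve and flywheel released and at rest (x of bush0_center in the frame of tray between -0.12 and 0.12 m and y of bush0_center in the frame of tray between -0.11 and 0.11 m and z of bush0_center in the frame of tray between 0 and 0.058 m and x of bush1_center in the frame of tray between -0.12 and 0.12 m and y of bush1_center in the frame of tray between -0.11 and 0.11 m and z of bush1_center in the frame of tray between 0 and 0.058 m and x of bush2_center in the frame of tray between -0.12 and 0.12 m and y of bush2_center in the frame of tray between -0.11 and 0.11 m and z of bush2_center in the frame of tray between 0 and 0.058 m and x of bush3_center in the frame of tray between -0.12 and 0.12 m and y of bush3_center in the frame of tray between -0.11 and 0.11 m and z of bush3_center in the frame of tray between 0 and 0.058 m and x of sieve_handle in the frame of board between -0.035 and 0.035 m and y of sieve_handle in the frame of board between -0.035 and 0.035 m and z of sieve_handle in the frame of board between 0.088 and 0.103 m and angle between sieve_handle's own z axis and vertical below 0.06 rad and angle between the x axis of sieve_handle and the x axis of board, either way round below 0.25 rad and x of cover_center in the frame of sieve_handle between -0.1 and 0.1 m and y of cover_center in the frame of sieve_handle between -0.078 and 0.078 m and z of cover_center in the frame of sieve_handle between -0.085 and -0.03 m and horizontal distance between flywheel_shaft and block below 0.03 m and z of flywheel_shaft in the frame of block between 0.052 and 0.062 m and angle between flywheel_shaft's own z axis and vertical below 0.08 rad and linear speed of each of flywheel, sieve below 0.03 m/s); the robot touches nothing.
It fails at once if the sieve or the flywheel is dropped (moves faster than 0.5 m/s while not held) ((linear speed of sieve above 0.5 m/s and contact force between the fingers and sieve below 0.1 N) or (linear speed of flywheel above 0.5 m/s and contact force between the fingers and flywheel below 0.1 N and distance between flywheel_shaft and sieve_handle above 0.15 m)).
It fails at once if a bystander (jar, brush, spanner, hammer, oil bottle) is moved more than 30 mm (distance of any of jar_center, brush_grip, wrench_grip, hammer_grip, oiler_center from where it was at the start of the episode above 0.03 m).
It also fails if it takes over 62 s, if anything falls off the work surface, if the arm or the gripper's body presses on something with over 40 N, if the wrist force passes 120 N, or if a joint passes its speed limit or range.

## Working session

There is one attempt and no reset: what is moved stays moved. The work goes in short steps, Python scripts to look and compute and a tool call to move; the robot and the scene stay as the last step left them, time stands still between calls to the robot, and variables do not carry over. Pictures are saved under pics/ and viewed, and the job is handed in when it is done.

Besides the shell and the picture viewer there is one more tool, called after ">>>" in YAML: its name, and indented under it one key for each argument. play_rows: Moves the arm, as the interface text tells. Its arguments: {"type":"object","properties":{"motion":{"type":"array"},"newtons":{"type":"number"}},"required":["motion"]}

```bash
ls; mkdir -p pics; python3 - <<'E'
from station import ctrl
import cv2
print(ctrl.get_obs())
for n in ["scene","top","wrist"]:
    im=ctrl.get_image(n); cv2.imwrite(f"pics/{n}0.png",im["color"][:,:,::-1]); print(n,im["mtx"].round(1).tolist(),im["D"],im["T"].round(3).tolist())
E
```

```text
pics
{'t': 0.0, 'q': array([-1.27598622e+00,  5.33780546e-02,  1.61430991e+00,  3.21054575e-05,
        1.47600831e+00, -1.19025415e-01]), 'dq': array([ 0.00076185, -0.00052454, -0.00084827,  0.00031613,  0.00077612,
       -0.00105971]), 'effort': array([-4.79882565e-04, -3.93680871e+01, -3.70178139e+01, -2.00533132e-04,
        7.14257068e-03,  2.41883580e-08]), 'tool_pos': array([ 0.25112025, -0.57157714,  0.20144045]), 'tool_rot': array([-3.07252612e+00, -6.44986784e-01,  2.39887578e-04]), 'contact_force': array([ 0.07903278,  0.01335169, -0.40416824]), 'wrist_torque': array([0.01636619, 0.01282467, 0.02786925]), 'opening': 0.08525820798295775}
scene [[389.6, 0.0, 318.8], [0.0, 389.6, 197.2], [0.0, 0.0, 1.0]] [-0.03789397  0.          0.          0.          0.        ] [[0.26, -0.741, 0.62, 1.15], [0.966, 0.199, -0.168, -0.167], [0.001, 0.642, 0.767, 0.857], [0.0, 0.0, 0.0, 1.0]]
top [[380.2, 0.0, 314.8], [0.0, 380.2, 196.9], [0.0, 0.0, 1.0]] [0.0308581 0.        0.        0.        0.       ] [[-0.017, 0.983, -0.184, 0.362], [-1.0, -0.017, 0.005, -0.022], [0.002, 0.184, 0.983, 1.041], [0.0, 0.0, 0.0, 1.0]]
wrist [[337.3, 0.0, 321.8], [0.0, 337.3, 202.0], [0.0, 0.0, 1.0]] [-0.00852063  0.          0.          0.          0.        ] [[0.402, 0.876, 0.268, 0.319], [-0.916, 0.385, 0.116, -0.542], [-0.002, -0.292, 0.956, 0.372], [0.0, 0.0, 0.0, 1.0]]
```

View pics/scene0.png

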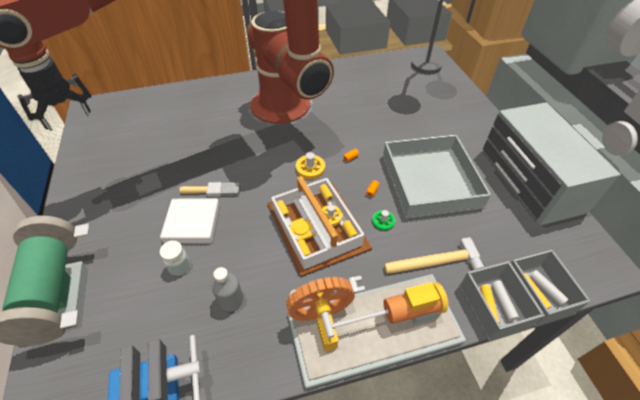

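View pics/top0.png

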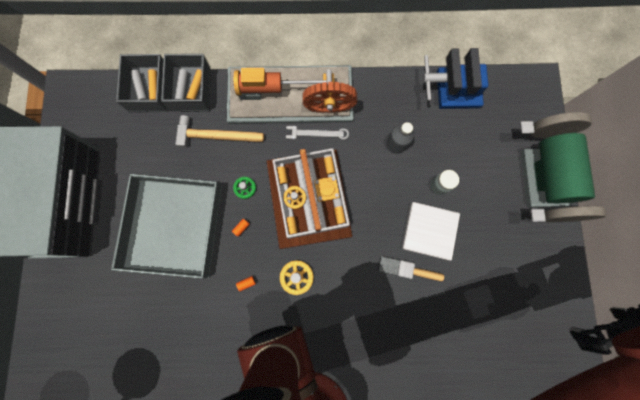

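View pics/wrist0.png

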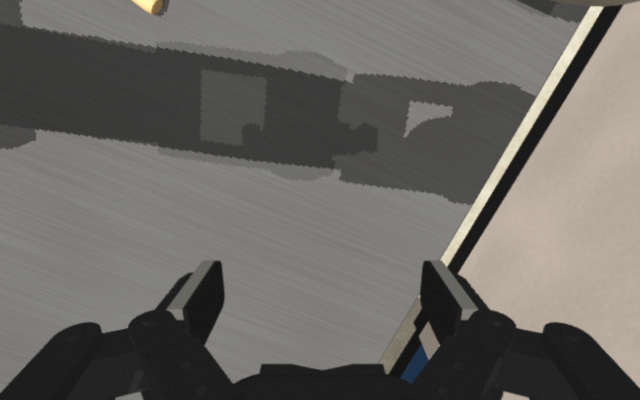

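The top view shows the sieve at about (311,197), with the handle bar running from (305,152) to (314,228). The flywheel is at (293,196) and the cover at (327,187). The tray is on the left at (168,225) and the block on the right at (432,231). I'll zoom in for edge measurements.

```bash
cat > h.py <<'E'
import numpy as np, cv2
from station import ctrl
from scipy.spatial.transform import Rotation as R
def get(n):
    return ctrl.get_image(n)
def ray(im,uv):
    p=cv2.undistortPoints(np.array([[uv]],float),im["mtx"],np.array(im["D"],float))[0,0]
    d=im["T"][:3,:3]@np.array([p[0],-p[1],-1.0]); return im["T"][:3,3],d
def pix(im,uv,z):
    o,d=ray(im,uv); return o+d*(z-o[2])/d[2]
def proj(im,P):
    P=np.atleast_2d(P); c=(P-im["T"][:3,3])@im["T"][:3,:3]; c=c*[1,-1,-1]
    return cv2.projectPoints(c.reshape(-1,1,3),np.zeros(3),np.zeros(3),im["mtx"],np.array(im["D"],float))[0][:,0]
def crop(im,x0,y0,x1,y1,s,fn,pts=None):
    c=im["color"][y0:y1,x0:x1,::-1].copy(); c=cv2.resize(c,None,fx=s,fy=s,interpolation=cv2.INTER_CUBIC)
    if pts is not None:
        for p in pts: cv2.circle(c,tuple(int(v) for v in ((p-[x0,y0]+.5)*s)),2,(255,0,255),-1)
    cv2.imwrite(fn,c)
E
python3 - <<'E'
from h import *
im=get("top"); np.save("top.npy",im,allow_pickle=True)
crop(im,250,135,370,255,5,"pics/t_s.png"); crop(im,100,165,235,285,5,"pics/t_t.png"); crop(im,370,165,480,295,4,"pics/t_b.png")
im=get("scene"); crop(im,255,140,395,280,4,"pics/s_s.png");
E
```

```text
(no output)
```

View pics/t_s.png

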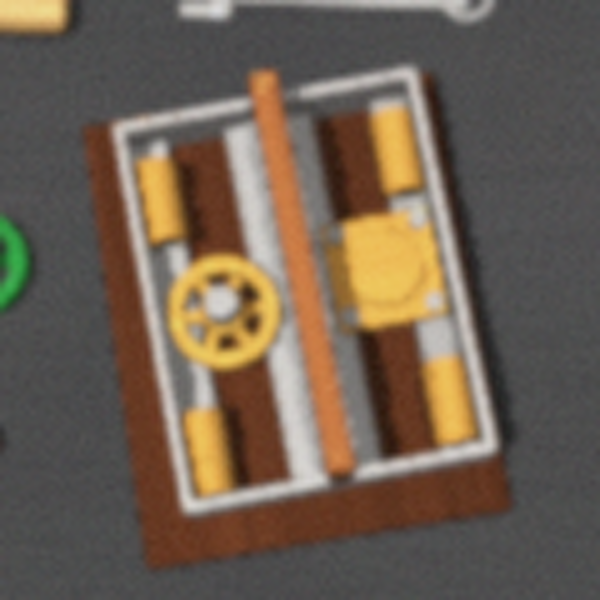

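View pics/t_t.png

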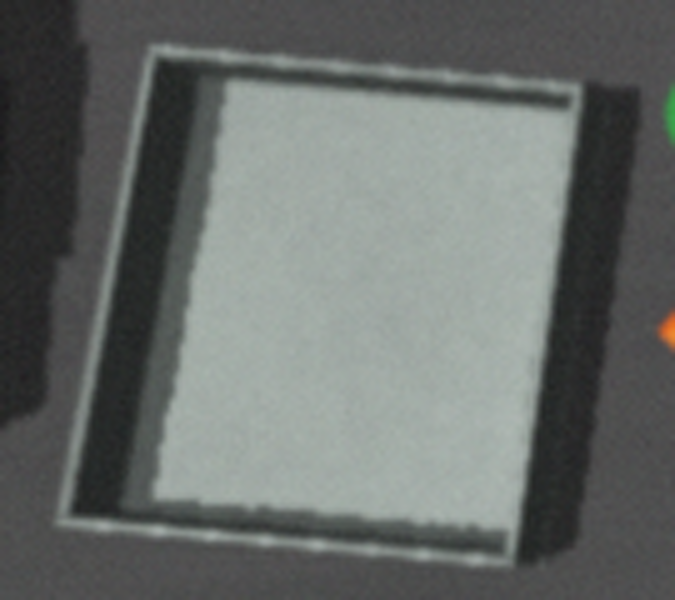

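View pics/t_b.png

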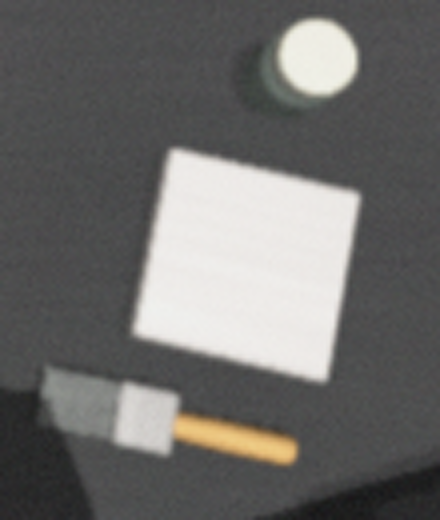

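View pics/s_s.png

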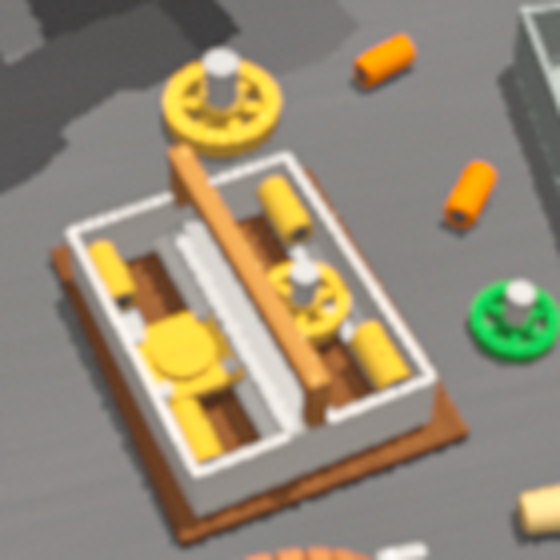

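```bash
cat > fit.py <<'E'
from h import *
from scipy.optimize import least_squares
im=np.load("top.npy",allow_pickle=True).item()
def full(p,x0,y0,s): return np.array(p,float)/s+[x0,y0]-.5
def fit(name,pts,loc,z):
    pts=np.array(pts); W=np.array([pix(im,p,z)[:2] for p in pts]); loc=np.array(loc,float)
    f=lambda v:((loc@np.array([[np.cos(v[2]),np.sin(v[2])],[-np.sin(v[2]),np.cos(v[2])]]))+v[:2]-W).ravel()
    r=least_squares(f,[*W.mean(0),0]); print(name,r.x.round(4),"deg",np.degrees(r.x[2]).round(2),"res mm",(r.fun*1000).round(1)); return r.x
if __name__=="__main__":
    S=(250,135,5);T=(100,165,5);B=(370,165,4)
    b=fit("board",[full(p,*S) for p in [(85,125),(150,567),(512,508)]],[(.125,.1),(-.125,.1),(-.125,-.1)],.012)
    s=fit("sieve",[full(p,*S) for p in [(115,125),(187,513),(497,447),(415,68)]],[(.105,.082),(-.105,.082),(-.105,-.082),(.105,-.082)],.060)
    h=fit("bar",[full(p,*S) for p in [(263,72),(341,473)]],[(.105,0),(-.105,0)],.105)
    t=fit("tray",[full(p,*T) for p in [(150,45),(58,522),(512,565),(582,85)]],[(.125,.115),(-.125,.115),(-.125,-.115),(.125,-.115)],.060)
    k=fit("block",[full(p,*B) for p in [(170,147),(132,335),(327,382),(361,190)]],[(.065,.065),(-.065,.065),(-.065,-.065),(.065,-.065)],.030)
    print("fly rim",pix(im,full((224,312),*S),.012+.014+.012)); print("stub top",pix(im,full((222,300),*S),.012+.014+.040))
    print("cover",pix(im,full((388,268),*S),.012+.014+.016)); print("jar",pix(im,full((318,58),*B),.08))
E
python3 fit.py
```

```text
board [ 0.5551 -0.0104  0.143 ] deg 8.19 res mm [ 0.5  0.3 -0.4  1.1 -0.1 -1.4]
sieve [ 0.5611 -0.0152  0.1818] deg 10.42 res mm [-0.2  0.3  0.8  0.1 -0.9 -0.6  0.3  0.2]
bar [ 0.5602 -0.0147  0.1732] deg 9.93 res mm [ 0.1  0.  -0.1 -0. ]
tray [ 0.4812  0.36   -0.1113] deg -6.38 res mm [ 1.1  0.6 -1.3  1.1 -0.6 -0.6  0.8 -1.2]
block [ 0.4569 -0.3351 -0.2538] deg -14.54 res mm [ 0.8  0.6  0.1  0.1 -0.3 -0.7 -0.6  0. ]
fly rim [0.55120755 0.02770636 0.038     ]
stub top [0.55233337 0.02730296 0.066     ]
cover [ 0.57300287 -0.0607174   0.042     ]
jar [ 0.58361847 -0.37490903  0.08      ]
```

```bash
cat >> h.py <<'E'
def goal(xyz,yawy):
    """yawy: deg, world direction of tool y (mod 180), tool z down -> shift cm, turn deg"""
    o=ctrl.get_obs(); Rt=R.from_rotvec(o["tool_rot"]); best=None
    for a in (yawy,yawy+180):
        a=np.radians(a); y=np.array([np.cos(a),np.sin(a),0]); z=np.array([0,0,-1.]); x=np.cross(y,z)
        t=(Rt.inv()*R.from_matrix(np.c_[x,y,z])).as_rotvec(degrees=True)
        print(" option turn",t.round(2))
        if best is None or np.linalg.norm(t)<np.linalg.norm(best): best=t
    s=Rt.inv().apply(np.array(xyz)-o["tool_pos"])*100
    print("t",round(o["t"],3),"pos",o["tool_pos"].round(4),"q",o["q"].round(2),"shift",s.round(2),"turn",best.round(2)); return s,best
E
python3 - <<'E'
from h import *
o=ctrl.get_obs(); print(R.from_rotvec(o["tool_rot"]).as_matrix().round(3))
goal((.5605,-.0148,.20),100.2)
E
```

```text
[[ 0.916  0.402 -0.   ]
 [ 0.402 -0.916  0.001]
 [ 0.    -0.001 -1.   ]]
 option turn [ 0.0000e+00 -8.0000e-02 -1.6649e+02]
 option turn [-0.06 -0.   13.51]
t 0.25 pos [ 0.2512 -0.5719  0.2021] q [-1.28  0.05  1.61  0.    1.48 -0.12] shift [ 50.72 -38.57   0.25] turn [-0.06 -0.   13.51]
```

>>> play_rows:
  motion:
    - [[-1, 4.2, -3.2, 0, 0, 0, 1.1], [-1, 8.5, -6.4, 0, 0, 0, 2.2], [-1, 12.7, -9.6, 0, 0, 0, 3.4], [-1, 16.9, -12.9, 0, 0, 0, 4.5], [-1, 21.1, -16.1, 0, 0, 0, 5.6], [-1, 25.4, -19.3, 0, 0, 0, 6.8], [-1, 29.6, -22.5, 0, 0, 0, 7.9], [-1, 33.8, -25.7, 0, 0, 0, 9], [-1, 38, -28.9, 0, 0, 0, 10.1], [-1, 42.3, -32.1, 0, 0, 0, 11.3], [-1, 46.5, -35.4, 0, 0, 0, 12.4], [-1, 50.7, -38.6, 0.2, 0, 0, 13.5], [-1, 50.7, -38.6, 0.2, 0, 0, 13.5], [-1, 50.7, -38.6, 0.2, 0, 0, 13.5], [-1, 50.7, -38.6, 0.2, 0, 0, 13.5]]
  newtons: 100

```text
t: 2.12
tool_pos: [0.5599, -0.0157, 0.2005]
tool_rot: [-3.129, -0.277, 0.0]
contact_force: [0.4, 0.2, 0.8]
opening: 0.0854
```

```bash
python3 - <<'E'
from h import *
goal((.5605,-.0148,.0765),100.2)
im=get("wrist"); cv2.imwrite("pics/w1.png",im["color"][:,:,::-1])
c,s=np.cos(np.radians(10)),np.sin(np.radians(10))
P=[[.5605+c*u,-.0148+s*u,.105] for u in(-.105,0,.105)]
print(proj(im,P).round(1))
E
```

```text
option turn [2.0000e-02 7.0000e-02 1.7992e+02]
 option turn [-0.04  0.01 -0.08]
t 2.125 pos [ 0.5599 -0.0157  0.2005] q [-0.16 -0.1   1.77  0.    1.48  1.23] shift [ 0.08 -0.07 12.4 ] turn [-0.04  0.01 -0.08]
[[320.9 303.9]
 [321.  192.5]
 [321.2  53.3]]
```

View pics/w1.png

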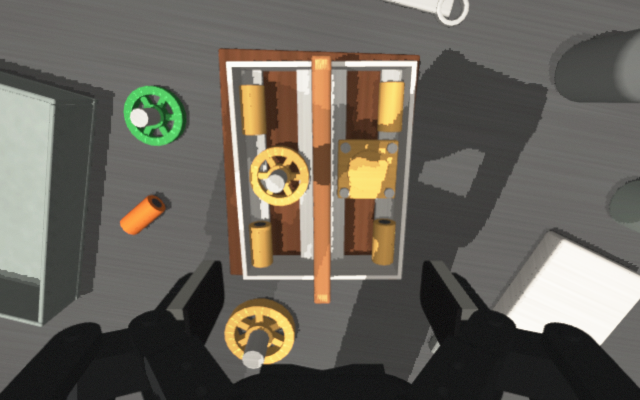

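The bar runs from (320,57) to (321,302) in the wrist view, which matches my projection. I'll descend and grip it.

>>> play_rows:
  motion:
    - [[-1, 0.1, -0.1, 3, 0, 0, 0], [-1, 0.1, -0.1, 6, 0, 0, 0], [-1, 0.1, -0.1, 9, 0, 0, 0], [-1, 0.1, -0.1, 11, 0, 0, 0], [-1, 0.1, -0.1, 12.4, 0, 0, 0], [-1, 0.1, -0.1, 12.4, 0, 0, 0], [1, 0.1, -0.1, 12.4, 0, 0, 0], [1, 0.1, -0.1, 12.4, 0, 0, 0], [1, 0.1, -0.1, 12.4, 0, 0, 0], [1, 0.1, -0.1, 12.4, 0, 0, 0], [1, 0.1, -0.1, 12.4, 0, 0, 0], [1, 0.1, -0.1, 12.4, 0, 0, 0], [1, 0.1, -0.1, 12.4, 0, 0, 0]]
  newtons: 100

```text
t: 3.8
tool_pos: [0.5606, -0.0145, 0.0766]
tool_rot: [-3.129, -0.277, 0.0]
contact_force: [-1.2, 0.5, 0.2]
opening: -0.0001
```

```bash
python3 - <<'E'
from h import *
goal((.5605,-.0148,.20),100.2)
im=get("wrist"); cv2.imwrite("pics/w2.png",im["color"][:,:,::-1])
E
```

```text
option turn [1.0000e-02 7.0000e-02 1.7991e+02]
 option turn [-0.05  0.01 -0.09]
t 3.8 pos [ 0.5606 -0.0145  0.0766] q [-0.16  0.01  1.87  0.    1.26  1.24] shift [-2.000e-02  1.000e-02 -1.234e+01] turn [-0.05  0.01 -0.09]
```

View pics/w2.png

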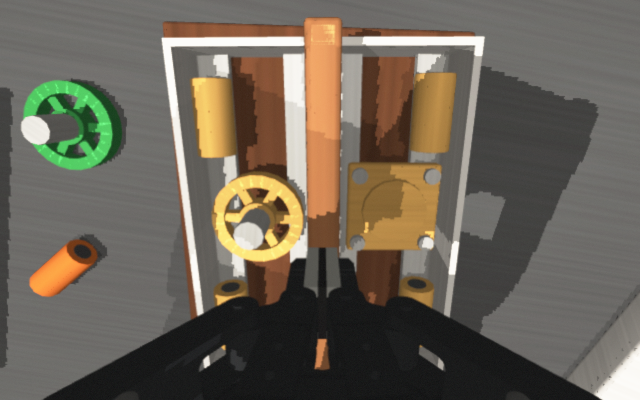

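```bash
python3 - <<'E'
from h import *
print(ctrl.get_obs()["opening"],ctrl.get_obs()["contact_force"])
im=get("wrist"); crop(im,220,200,430,400,3,"pics/w2z.png",proj(im,[[.5606,-.0145,.0766],[.5606,-.0145,.0955]])); print(proj(im,[[.5606,-.0145,.0766],[.5606,-.0145,.0955]]))
im=get("scene"); crop(im,225,120,385,280,4,"pics/s2z.png")
E
```

```text
0.0002187456493881207 [-0.28738207  0.6742941  -0.09617035]
[[321.94292385 240.36594445]
 [321.93672758 255.7333238 ]]
```

View pics/w2z.png

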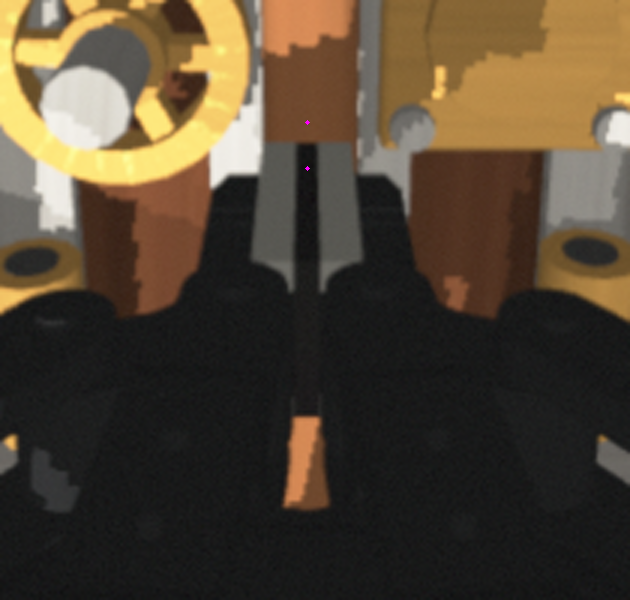

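View pics/s2z.png

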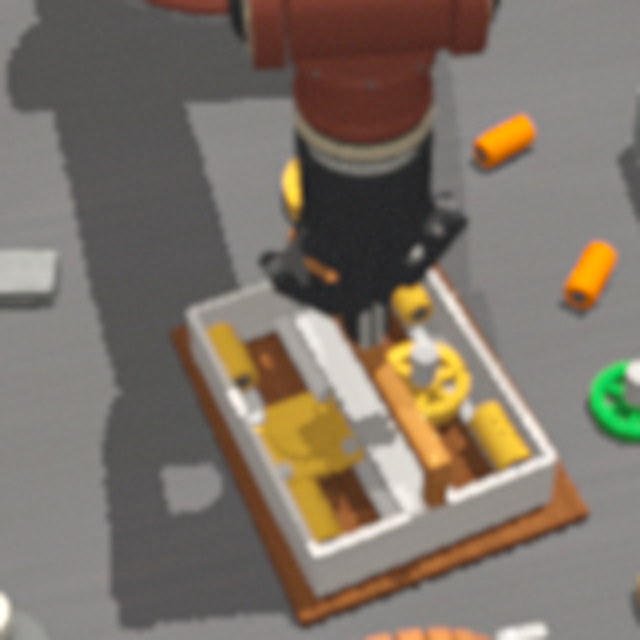

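```bash
python3 - <<'E'
from h import *
o=ctrl.get_obs(); p=o["tool_pos"]; print(p,o["opening"])
P=[p,p+[0,0,.019],p+[0,0,.040]]
c,s=np.cos(np.radians(10)),np.sin(np.radians(10))
B=[[.5605+c*u-s*v,-.0148+s*u+c*v,z] for u in(-.105,0,.105) for v in (-.0075,.0075) for z in (.086,.105)]
im=get("scene"); crop(im,265,160,365,260,6,"pics/s2a.png",proj(im,P+B))
im=get("top"); crop(im,250,135,370,255,5,"pics/t2a.png",proj(im,P))
E
```

```text
[ 0.56065483 -0.01455479  0.07660704] 2.39022809645869e-05
```

View pics/s2a.png

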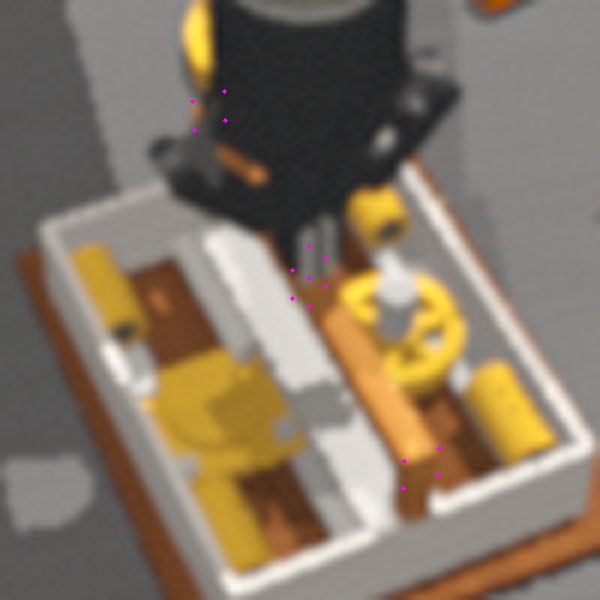

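View pics/t2a.png

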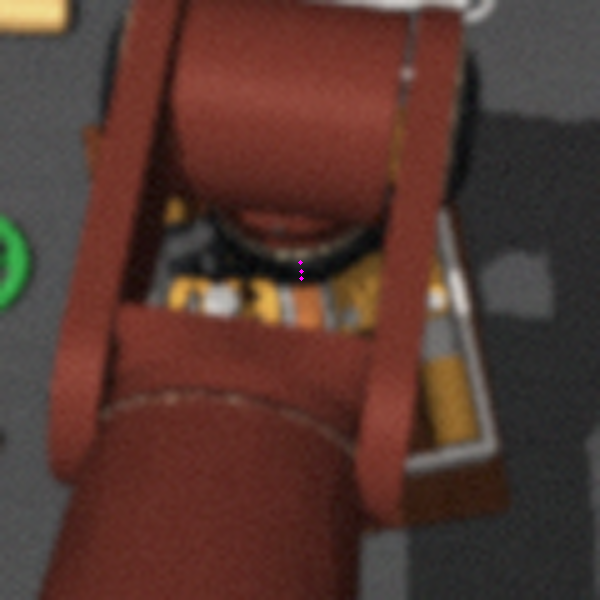

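>>> play_rows:
  motion:
    - [[0.3, 0, 0, 0, 0, 0, 0], [0.3, 0, 0, 0, 0, 0, 0], [0.3, 0, 0, 0, 0, 0, 0], [0.3, 0, 0, 0, 0, 0, 0]]

```text
t: 4.55
tool_pos: [0.5606, -0.0145, 0.0766]
tool_rot: [-3.129, -0.277, 0.0]
contact_force: [-0.0, -0.6, -0.7]
opening: 0.0299
```

```bash
python3 - <<'E'
from h import *
im=get("wrist"); crop(im,220,200,430,400,3,"pics/w3z.png")
im=get("scene"); crop(im,265,160,365,260,6,"pics/s3a.png")
E
```

```text
(no output)
```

View pics/w3z.png

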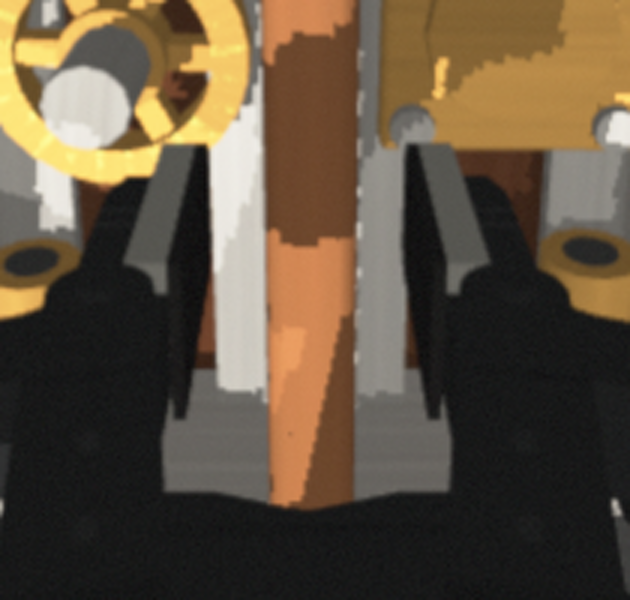

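View pics/s3a.png

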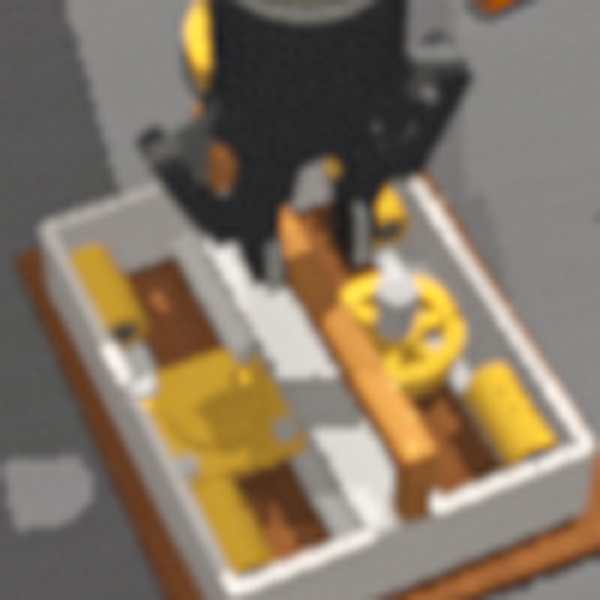

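```bash
python3 - <<'E'
from h import *
im=get("wrist"); o=ctrl.get_obs(); print(o["opening"],o["tool_pos"],im["T"].round(3).tolist())
for u in (289,355.7):
    c,d=ray(im,(u,248.3)); print(c+d*(337.3*o["opening"]/66.7))
# bar width here
print(proj(im,[[.5605,-.0148,.105],[.5605,-.0148,.0766],[.5715,-.0148,.0766],[.5715,-.0148,.105]]))
for v in (-.0075,.0075): print(proj(im,[[.58-.17*v,-.0113+.98*v,.105]]))
E
```

```text
0.030046878581624747 [ 0.5606582  -0.01450372  0.07659135] [[0.175, 0.941, 0.288, 0.634], [-0.985, 0.167, 0.051, -0.002], [-0.0, -0.293, 0.956, 0.247], [0.0, 0.0, 0.0, 1.0]]
[0.56749363 0.0017932  0.10768541]
[ 0.5727521 -0.0278001  0.1076705]
[[322.51748559 265.07764274]
 [322.44128057 240.61716023]
 [326.03095797 222.03675802]
 [326.74057464 243.7367921 ]]
[[339.06454491 225.42055971]]
[[305.86945523 225.28736328]]
```

Looking at the wrist view, the fingertips really sit at z≈0.107, about 3 cm behind the reported TCP, so they shut above the bar. I'll lower with the fingers half open, then check.

>>> play_rows:
  motion:
    - [[0.2, 0, 0, 0.6, 0, 0, 0], [0.2, 0, 0, 1.2, 0, 0, 0], [0.2, 0, 0, 1.8, 0, 0, 0], [0.2, 0, 0, 2.4, 0, 0, 0], [0.2, 0, 0, 2.4, 0, 0, 0]]

```text
t: 5.32
tool_pos: [0.56, -0.0144, 0.0516]
tool_rot: [-3.128, -0.277, 0.003]
contact_force: [-0.2, -0.1, -0.2]
opening: 0.0342
```

```bash
python3 - <<'E'
from h import *
im=get("wrist"); crop(im,220,200,430,400,3,"pics/w4z.png")
im=get("scene"); crop(im,265,160,365,260,6,"pics/s4a.png")
E
```

```text
(no output)
```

View pics/w4z.png

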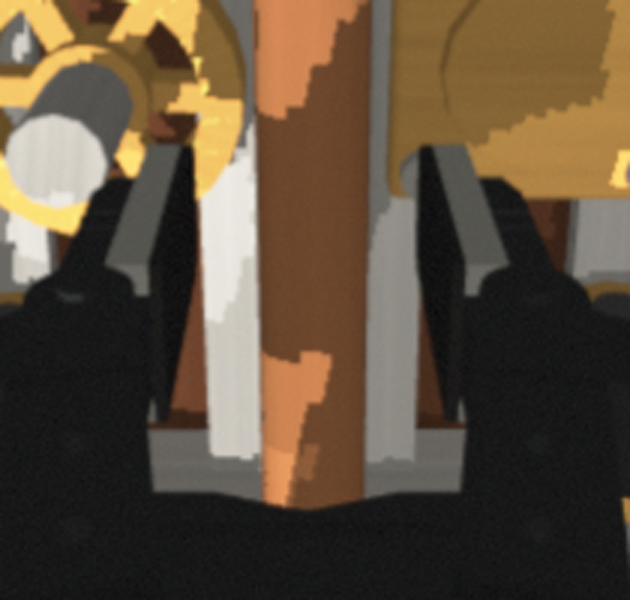

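View pics/s4a.png

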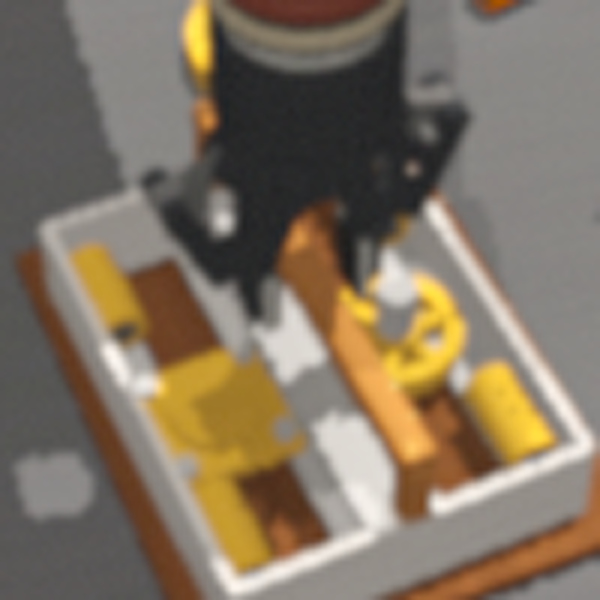

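>>> play_rows:
  motion:
    - [[0.2, 0, 0, 0.6, 0, 0, 0], [0.2, 0, 0, 0.6, 0, 0, 0], [1, 0, 0, 0.6, 0, 0, 0], [1, 0, 0, 0.6, 0, 0, 0], [1, 0, 0, 0.6, 0, 0, 0], [1, 0, 0, 0.6, 0, 0, 0], [1, 0, 0, 0.6, 0, 0, 0]]
  newtons: 110

```text
t: 6.3
tool_pos: [0.5608, -0.0148, 0.0468]
tool_rot: [-3.129, -0.277, 0.0]
contact_force: [-1.4, -2.2, 2.5]
opening: 0.013
```

```bash
python3 - <<'E'
from h import *
im=get("wrist"); crop(im,220,200,430,400,3,"pics/w5z.png")
print(ctrl.get_obs()["opening"])
E
```

```text
0.013238053863779645
```

View pics/w5z.png

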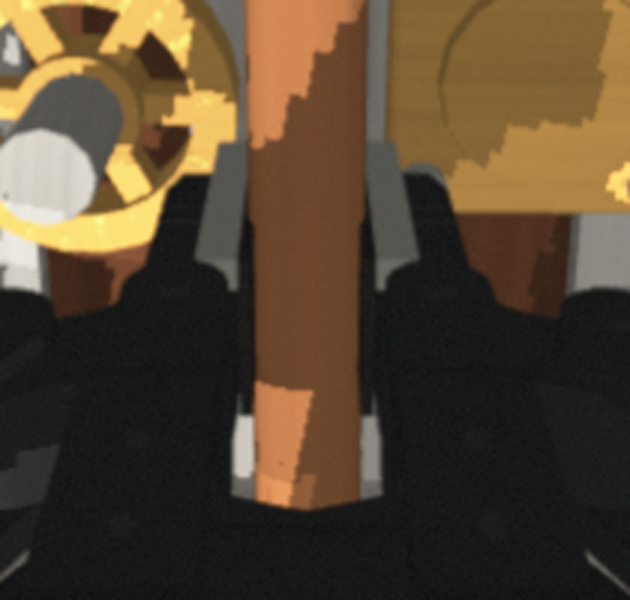

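>>> play_rows:
  motion:
    - [[1, 0, 0, -1, 0, 0, 0], [1, 0, 0, -2.5, 0, 0, 0], [1, 0, 0, -4, 0, 0, 0], [1, 0, 0, -6, 0, 0, 0], [1, 0, 0, -8, 0, 0, 0], [1, 0, 0, -10, 0, 0, 0], [1, 0, 0, -12, 0, 0, 0], [1, 0, 0, -14, 0, 0, 0], [1, 0, 0, -15, 0, 0, 0], [1, 0, 0, -15, 0, 0, 0]]

```text
t: 7.6
tool_pos: [0.5614, -0.0149, 0.198]
tool_rot: [3.129, 0.277, 0.003]
contact_force: [0.2, 0.2, -9.5]
opening: 0.0133
```

```bash
python3 - <<'E'
from h import *
im=get("wrist"); crop(im,0,0,640,400,1,"pics/w6.png")
im=get("scene"); crop(im,220,60,420,280,2.6,"pics/s6.png")
o=ctrl.get_obs(); print(o["opening"],o["contact_force"])
goal((.4812,.36,.1977),83.6)
E
```

```text
0.013160368778448317 [-0.4823012   0.74228085 -9.07694977]
 option turn [-1.5000e-01 -5.0000e-02 -1.6349e+02]
 option turn [-0.04  0.1  16.51]
t 7.7 pos [ 0.5602 -0.0147  0.1959] q [-0.16 -0.1   1.77  0.    1.47  1.24] shift [ -1.2  -38.28  -0.15] turn [-0.04  0.1  16.51]
```

View pics/w6.png

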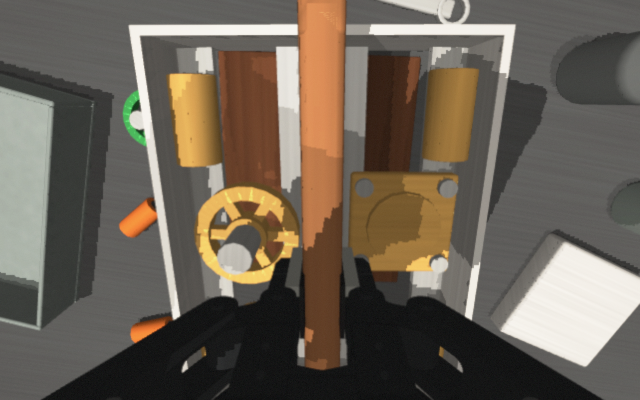

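View pics/s6.png

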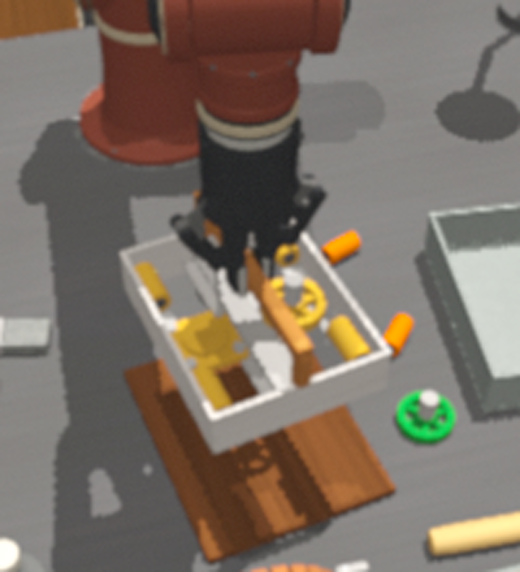

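>>> play_rows:
  motion:
    - [[1, 0, -0.6, 0, 0, 0, 0.3], [1, -0.1, -1.8, 0, 0, 0, 0.8], [1, -0.1, -3.6, 0, 0, 0, 1.6], [1, -0.2, -6, 0, 0, 0, 2.6], [1, -0.3, -8.8, 0, 0, 0, 3.8], [1, -0.4, -11.8, 0, 0, 0, 5.1], [1, -0.5, -14.8, 0, 0, 0, 6.4], [1, -0.6, -17.8, 0, 0, 0, 7.7], [1, -0.7, -20.8, 0, 0, 0, 9], [1, -0.7, -23.8, 0, 0, 0, 10.3], [1, -0.8, -26.8, 0, 0, 0, 11.6], [1, -0.9, -29.6, 0, 0, 0, 12.8], [1, -1, -32, 0, 0, 0, 13.8], [1, -1.1, -34, 0, 0, 0, 14.7], [1, -1.1, -35.6, 0, 0, 0, 15.4], [1, -1.2, -36.8, 0, 0, 0, 15.9], [1, -1.2, -37.6, 0, 0, 0, 16.2], [1, -1.2, -38.1, 0, 0, 0, 16.5], [1, -1.2, -38.3, 0, 0, 0, 16.5], [1, -1.2, -38.3, 0, 0, 0, 16.5]]

```text
t: 10.2
tool_pos: [0.4813, 0.36, 0.1963]
tool_rot: [-3.136, 0.176, 0.003]
contact_force: [0.1, -0.0, -7.7]
opening: 0.0133
```

```bash
python3 - <<'E'
from h import *
im=get("top"); crop(im,80,130,240,290,3.7,"pics/t7.png")
im=get("wrist"); crop(im,0,0,640,400,1,"pics/w7.png")
goal((.4812,.36,.114),83.6)
E
```

```text
option turn [1.7000e-01 1.0000e-02 1.7998e+02]
 option turn [-0.01  0.11 -0.02]
t 10.3 pos [0.4813 0.3599 0.1962] q [0.52 0.   1.68 0.   1.47 2.2 ] shift [ 0.   -0.01  8.22] turn [-0.01  0.11 -0.02]
```

View pics/t7.png

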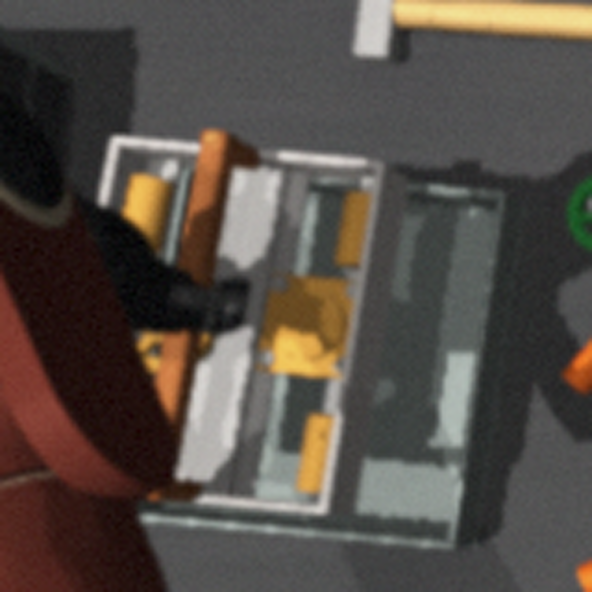

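View pics/w7.png

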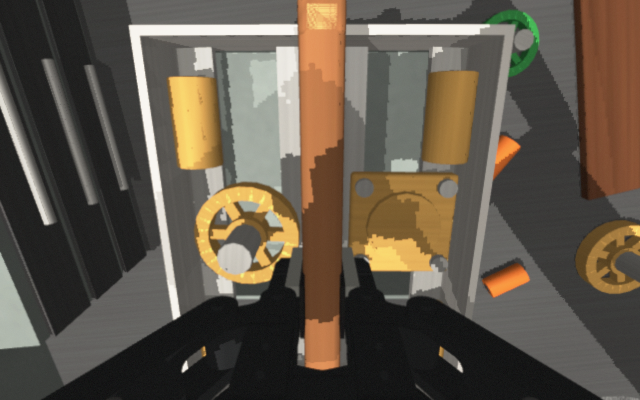

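>>> play_rows:
  motion:
    - [[1, 0, 0, 1, 0, 0, 0], [1, 0, 0, 2.5, 0, 0, 0], [1, 0, 0, 4, 0, 0, 0], [1, 0, 0, 5.5, 0, 0, 0], [1, 0, 0, 7, 0, 0, 0], [1, 0, 0, 8, 0, 0, 0], [1, 0, 0, 8, 0, 0, 0], [1, 0, 0, 8, 0, 0, 0]]

```text
t: 11.3
tool_pos: [0.4817, 0.3602, 0.117]
tool_rot: [-3.136, 0.176, 0.001]
contact_force: [0.2, -0.6, -9.0]
opening: 0.0136
```

```bash
python3 - <<'E'
from h import *
a=np.radians(-6.4);c,s=np.cos(a),np.sin(a)
def S(u,v,z): return [.4812+c*u-s*v,.36+s*u+c*v,z]
P=[S(u,0,.165+.0095) for u in(-.105,.105)]+[S(u,v,.165-.0355) for u in(-.105,.105) for v in (-.082,.082)]
im=get("top"); crop(im,80,130,240,290,3.7,"pics/t8.png",proj(im,P))
im=get("scene"); crop(im,340,80,540,260,3,"pics/s8.png",proj(im,P))
E
```

```text
(no output)
```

View pics/t8.png

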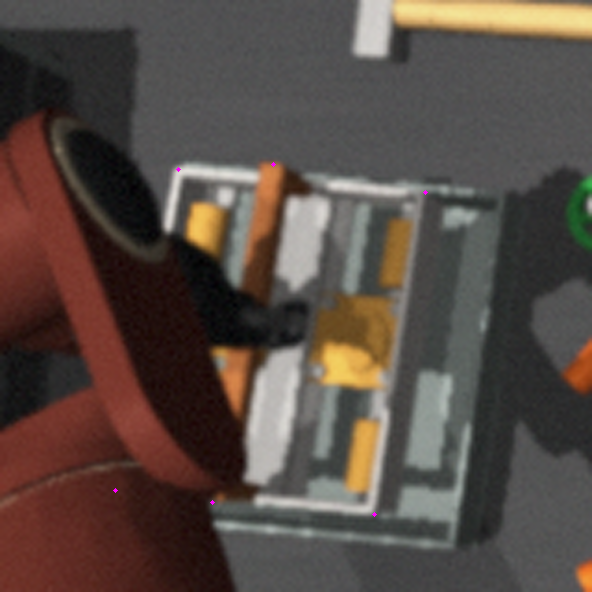

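View pics/s8.png

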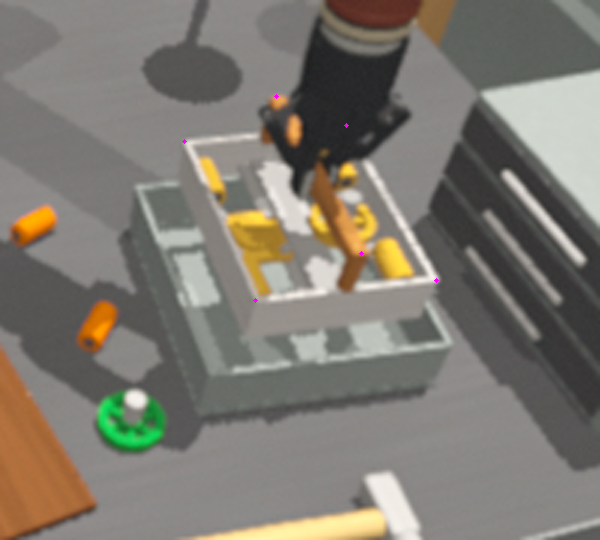

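The predicted corners land on the real ones. Next I'll shake along the tool's y axis.

>>> play_rows:
  motion:
    - [[1, 0, 1.2, 0, 0, 0, 0], [1, 0, 2.5, 0, 0, 0, 0], [1, 0, 0, 0, 0, 0, 0], [1, 0, -2.5, 0, 0, 0, 0], [1, 0, -2.5, 0, 0, 0, 0], [1, 0, 2.5, 0, 0, 0, 0], [1, 0, 2.5, 0, 0, 0, 0], [1, 0, -2.5, 0, 0, 0, 0], [1, 0, -2.5, 0, 0, 0, 0], [1, 0, 2.5, 0, 0, 0, 0], [1, 0, 2.5, 0, 0, 0, 0], [1, 0, 0, 0, 0, 0, 0], [1, 0, 0, 0, 0, 0, 0], [1, 0, 0, 0, 0, 0, 0]]

```text
t: 13.15
tool_pos: [0.4819, 0.3599, 0.1176]
tool_rot: [-3.136, 0.176, -0.0]
contact_force: [-0.1, -0.9, -6.6]
opening: 0.0131
```

```bash
python3 - <<'E'
from h import *
im=get("scene"); crop(im,340,80,540,260,3,"pics/s9.png")
im=get("wrist"); crop(im,0,0,640,400,1,"pics/w9.png"); print(ctrl.get_obs()["opening"])
E
```

```text
0.013858828854292309
```

View pics/s9.png

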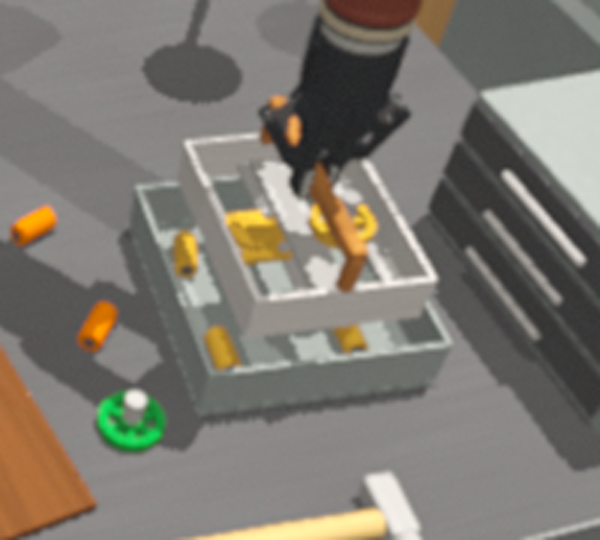

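View pics/w9.png

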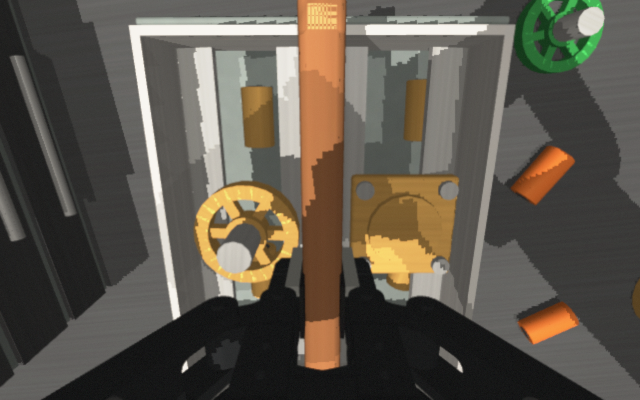

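Three bushes are visible in the tray and a fourth appears below at wrist (262,290). I'll raise the sieve to confirm all four while it's still held above the tray.

>>> play_rows:
  motion:
    - [[1, 0, 0, -1, 0, 0, 0], [1, 0, 0, -2.5, 0, 0, 0], [1, 0, 0, -4, 0, 0, 0], [1, 0, 0, -6, 0, 0, 0], [1, 0, 0, -8, 0, 0, 0], [1, 0, 0, -9.5, 0, 0, 0], [1, 0, 0, -10, 0, 0, 0], [1, 0, 0, -10, 0, 0, 0]]

```text
t: 14.25
tool_pos: [0.4818, 0.3597, 0.2175]
tool_rot: [-3.136, 0.176, 0.0]
contact_force: [-0.2, -0.1, -6.2]
opening: 0.0134
```

```bash
python3 - <<'E'
from h import *
im=get("scene"); crop(im,340,60,540,240,3,"pics/s10.png")
im=get("wrist"); crop(im,0,0,640,400,1,"pics/w10.png"); print(ctrl.get_obs()["opening"])
goal((.5551,-.0104,.22),98.5)
E
```

```text
0.013488883623674989
 option turn [ 1.6000e-01 -0.0000e+00  1.6507e+02]
 option turn [  0.     0.11 -14.93]
t 14.35 pos [0.4813 0.3594 0.2162] q [ 0.52 -0.01  1.66  0.    1.5   2.2 ] shift [11.47 35.92 -0.39] turn [  0.     0.11 -14.93]
```

View pics/s10.png

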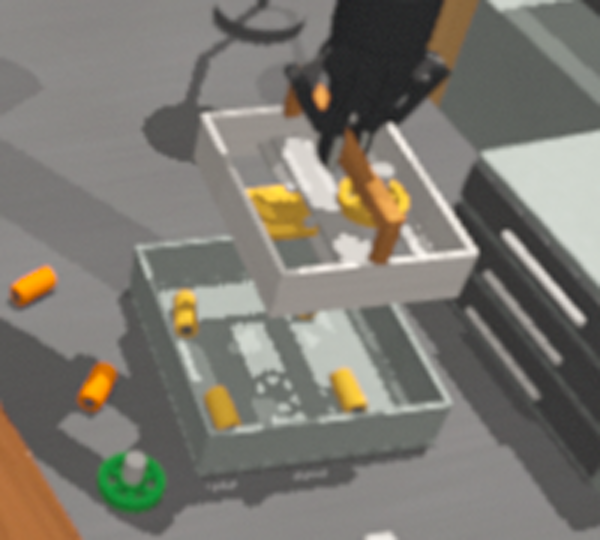

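View pics/w10.png

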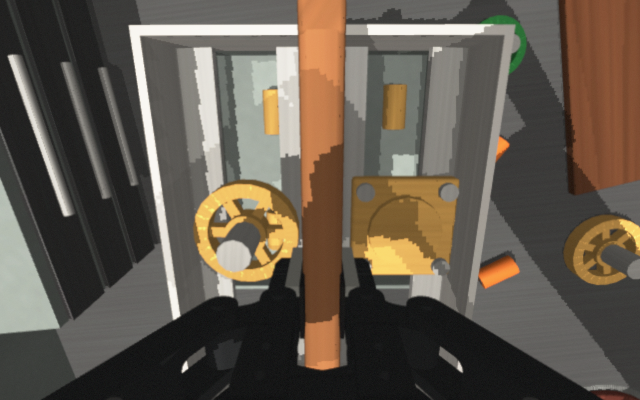

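All four bushes lie in the tray, the fourth partly visible at (305,316) in the scene crop. I'll carry the sieve back to the board.

>>> play_rows:
  motion:
    - [[1, 0.2, 0.6, 0, 0, 0, -0.3], [1, 0.6, 1.8, 0, 0, 0, -0.8], [1, 1.1, 3.5, 0, 0, 0, -1.5], [1, 1.8, 5.6, 0, 0, 0, -2.4], [1, 2.7, 8.3, 0, 0, 0, -3.5], [1, 3.5, 11.1, 0, 0, 0, -4.7], [1, 4.4, 13.9, 0, 0, 0, -5.9], [1, 5.3, 16.7, 0, 0, 0, -7.1], [1, 6.2, 19.5, 0, 0, 0, -8.3], [1, 7.1, 22.3, 0, 0, 0, -9.4], [1, 8, 25.1, 0, 0, 0, -10.6], [1, 8.9, 27.8, 0, 0, 0, -11.8], [1, 9.6, 30, 0, 0, 0, -12.7], [1, 10.2, 31.9, 0, 0, 0, -13.5], [1, 10.7, 33.4, 0, 0, 0, -14.1], [1, 11, 34.5, 0, 0, 0, -14.6], [1, 11.3, 35.3, 0, 0, 0, -15], [1, 11.5, 35.8, 0, 0, 0, -15.2], [1, 11.5, 35.9, 0, 0, 0, -15.2], [1, 11.5, 35.9, 0, 0, 0, -15.2]]

```text
t: 16.85
tool_pos: [0.5553, -0.0099, 0.2161]
tool_rot: [-3.132, -0.241, 0.003]
contact_force: [0.4, 1.2, -8.3]
opening: 0.0133
```

```bash
python3 - <<'E'
from h import *
goal((.5551,-.0104,.0475),98.2)
im=get("top"); crop(im,80,150,240,290,3.7,"pics/t11.png")
E
```

```text
option turn [-1.7000e-01 -4.0000e-02 -1.7941e+02]
 option turn [-0.03  0.11  0.59]
t 16.85 pos [ 0.5553 -0.0099  0.2161] q [-0.15 -0.12  1.76 -0.    1.5   1.27] shift [-0.    0.05 16.86] turn [-0.03  0.11  0.59]
```

View pics/t11.png

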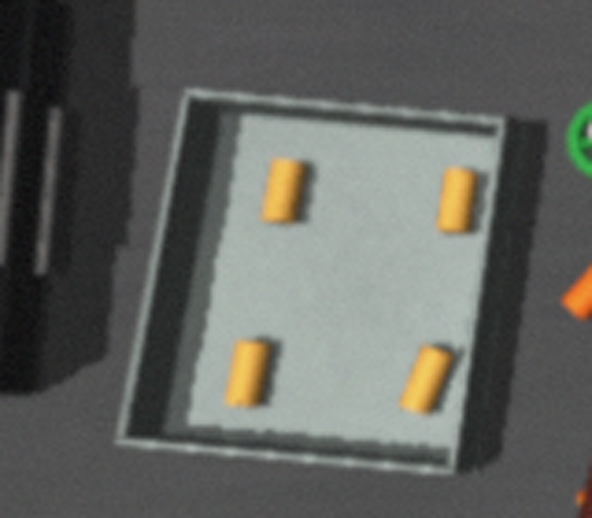

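The tray holds four bushes, at (285,190), (457,200), (248,373) and (427,380). Now lowering the sieve onto the board.

>>> play_rows:
  motion:
    - [[1, 0, 0, 1, 0, 0, 0.2], [1, 0, 0, 3, 0, 0, 0.4], [1, 0, 0, 5.5, 0, 0, 0.6], [1, 0, 0, 8, 0, 0, 0.6], [1, 0, 0, 10.5, 0, 0, 0.6], [1, 0, 0, 12.5, 0, 0, 0.6], [1, 0, 0, 14, 0, 0, 0.6], [1, 0, 0, 15.2, 0, 0, 0.6], [1, 0, 0, 16, 0, 0, 0.6], [1, 0, 0, 16.4, 0, 0, 0.6], [1, 0, 0, 16.6, 0, 0, 0.6], [1, 0, 0, 16.7, 0, 0, 0.6], [1, 0, 0, 16.7, 0, 0, 0.6], [1, 0, 0, 16.7, 0, 0, 0.6]]

```text
t: 18.65
tool_pos: [0.5552, -0.0099, 0.0494]
tool_rot: [-3.133, -0.225, 0.002]
contact_force: [0.9, -0.0, -7.3]
opening: 0.0133
```

>>> play_rows:
  motion:
    - [[1, 0, 0, 0.1, 0, 0, 0], [1, 0, 0, 0.2, 0, 0, 0], [1, 0, 0, 0.2, 0, 0, 0], [1, 0, 0, 0.3, 0, 0, 0], [1, 0, 0, 0.3, 0, 0, 0]]

```text
t: 19.27
tool_pos: [0.5554, -0.0099, 0.0469]
tool_rot: [-3.133, -0.225, 0.002]
contact_force: [-1.4, -0.4, -3.1]
opening: 0.0133
```

>>> play_rows:
  motion:
    - [[1, 0, 0, 0.1, 0, 0, 0], [1, 0, 0, 0.1, 0, 0, 0], [0.6, 0, 0, 0.1, 0, 0, 0], [0.3, 0, 0, 0.1, 0, 0, 0], [0.2, 0, 0, 0.1, 0, 0, 0], [0.2, 0, 0, 0.1, 0, 0, 0], [0.2, 0, 0, -1, 0, 0, 0], [0.2, 0, 0, -3, 0, 0, 0], [0.2, 0, 0, -6, 0, 0, 0], [0.2, 0, 0, -9, 0, 0, 0], [0.2, 0, 0, -12, 0, 0, 0], [0.2, 0, 0, -15, 0, 0, 0], [0.2, 0, 0, -15, 0, 0, 0], [0.2, 0, 0, -15, 0, 0, 0]]

```text
t: 21.02
tool_pos: [0.5554, -0.0098, 0.1968]
tool_rot: [-3.133, -0.225, 0.002]
contact_force: [0.2, 0.7, -0.4]
opening: 0.0339
```

```bash
python3 - <<'E'
from h import *
im=get("wrist"); crop(im,0,0,640,400,1,"pics/w12.png"); np.save("w12.npy",im,allow_pickle=True)
im=get("scene"); crop(im,225,120,385,280,4,"pics/s12.png"); np.save("s12.npy",im,allow_pickle=True)
o=ctrl.get_obs(); print(o["t"],o["tool_pos"],o["opening"])
E
```

```text
21.125 [ 0.55470924 -0.00976771  0.19540624] 0.03434097216879272
```

View pics/w12.png

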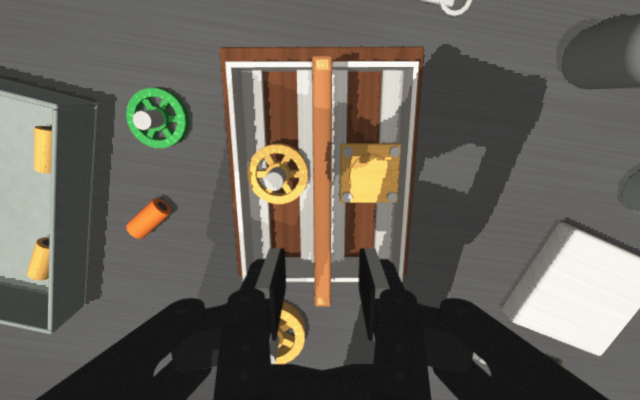

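View pics/s12.png

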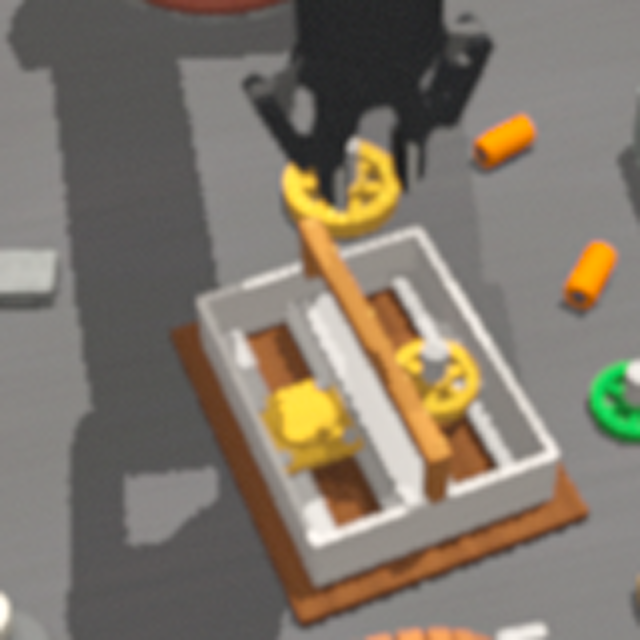

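```bash
python3 - <<'E'
from h import *
im=np.load("w12.npy",allow_pickle=True).item(); crop(im,220,110,340,230,5,"pics/w12z.png")
E
```

```text
(no output)
```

View pics/w12z.png

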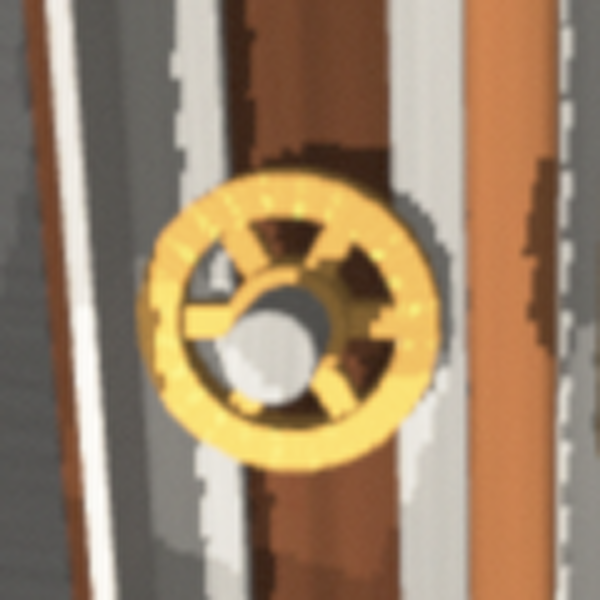

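```bash
python3 - <<'E'
from h import *
im=np.load("w12.npy",allow_pickle=True).item()
a=pix(im,(272.9,181.1),.066);b=pix(im,(278.7,173.1),.038); print(a,b)
sc=np.load("s12.npy",allow_pickle=True).item()
print("scene stub",proj(sc,[a]),( 435/4+225-.5,349/4+120-.5))
print("bar top ends",pix(im,(321.5,58),.105),pix(im,(321.5,304),.105))
g=(a+b)/2; goal((g[0],g[1],.12),8.2)
E
```

```text
[0.55072811 0.03484417 0.066     ] [0.55242471 0.03311784 0.038     ]
scene stub [[333.52897081 206.32838588]] (333.25, 206.75)
bar top ends [0.65637785 0.00495116 0.105     ] [ 0.45436693 -0.02398525  0.105     ]
 option turn [ -0.2    0.11 -90.  ]
 option turn [ 0.11  0.2  90.  ]
t 21.125 pos [ 0.5547 -0.0098  0.1954] q [-0.15 -0.11  1.78 -0.    1.47  1.28] shift [ 0.34 -4.37  7.54] turn [ 0.11  0.2  90.  ]
```

>>> play_rows:
  motion:
    - [[0, 0, -0.5, 0, 0, 0, -9], [0, 0.1, -1, 0, 0, 0, -18], [0, 0.1, -1.5, 0, 0, 0, -27], [0, 0.1, -2, 0, 0, 0, -36], [0, 0.2, -2.5, 0, 0, 0, -45], [0, 0.2, -3, 0, 0, 0, -54], [0, 0.2, -3.5, 0, 0, 0, -63], [0, 0.3, -4, 0, 0, 0, -72], [0, 0.3, -4.4, 0, 0, 0, -81], [0, 0.3, -4.4, 1, 0, 0, -90], [0, 0.3, -4.4, 3, 0, 0, -90], [0, 0.3, -4.4, 5, 0, 0, -90], [0, 0.3, -4.4, 7, 0, 0, -90], [0, 0.3, -4.4, 7.5, 0, 0, -90], [0, 0.3, -4.4, 7.5, 0, 0, -90], [0, 0.3, -4.4, 7.5, 0, 0, -90]]

```text
t: 23.12
tool_pos: [0.5519, 0.0342, 0.1215]
tool_rot: [-2.056, -2.373, 0.001]
contact_force: [-0.9, 0.9, 0.1]
opening: 0.0426
```

```bash
python3 - <<'E'
from h import *
im=get("wrist"); crop(im,0,0,640,400,1,"pics/w13.png"); np.save("w13.npy",im,allow_pickle=True)
print(proj(im,[[.551,.0345,.066],[.551,.0345,.038]]))
im=get("scene"); crop(im,225,120,385,280,4,"pics/s13.png")
goal((.551,.0345,.018),8.2)
E
```

```text
[[321.59042217 208.93012382]
 [321.7146853  197.82343482]]
 option turn [-0.09 -0.03 -0.01]
 option turn [-5.0000e-02  1.4000e-01  1.7999e+02]
t 23.225 pos [0.5519 0.0342 0.1216] q [-0.07 -0.05  1.86  0.    1.34 -0.22] shift [ 0.04 -0.07 10.36] turn [-0.09 -0.03 -0.01]
```

View pics/w13.png

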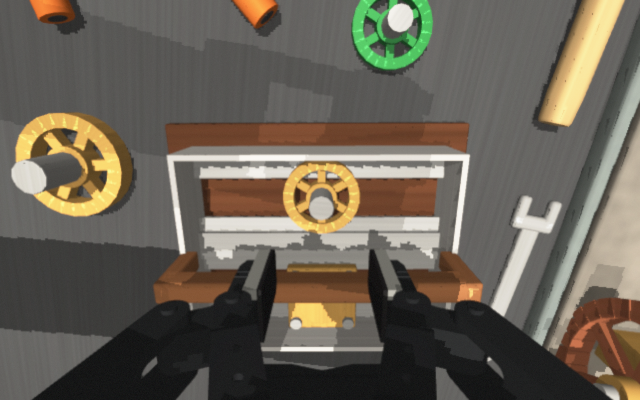

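View pics/s13.png

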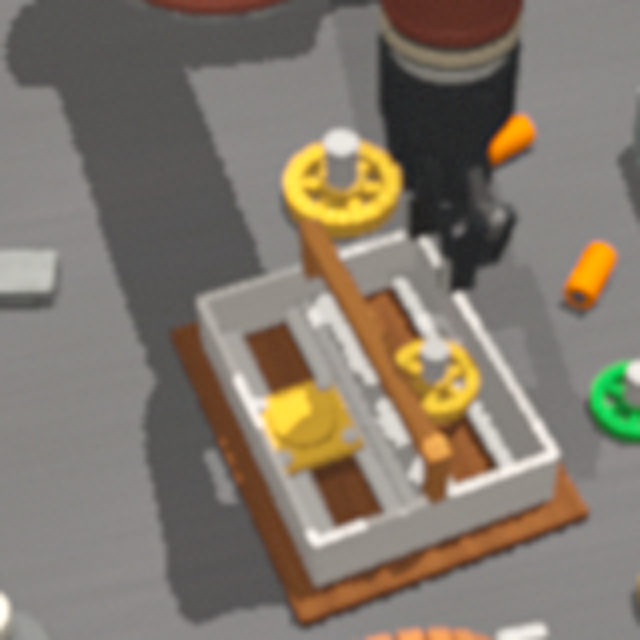

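>>> play_rows:
  motion:
    - [[0, 0, -0.1, 2, 0, 0, 0], [0, 0, -0.1, 4, 0, 0, 0], [0, 0, -0.1, 6, 0, 0, 0], [0, 0, -0.1, 7.5, 0, 0, 0], [0, 0, -0.1, 7.5, 0, 0, 0], [0, 0, -0.1, 7.5, 0, 0, 0]]

```text
t: 23.98
tool_pos: [0.5513, 0.034, 0.0469]
tool_rot: [-2.057, -2.374, 0.001]
contact_force: [0.1, -0.5, -0.0]
opening: 0.0428
```

```bash
python3 - <<'E'
from h import *
im=get("wrist"); crop(im,0,0,640,400,1,"pics/w14.png")
print(proj(im,[[.551,.0345,.066],[.551,.0345,.038]]))
im=get("scene"); crop(im,225,120,385,280,4,"pics/s14.png")
goal((.551,.0345,.018),8.2)
E
```

```text
[[322.37223596 255.79303372]
 [322.3871503  234.0799136 ]]
 option turn [ 0.02 -0.01 -0.01]
 option turn [-1.0000e-02 -3.0000e-02  1.7999e+02]
t 24.075 pos [0.5517 0.034  0.0476] q [-0.07  0.03  1.91  0.    1.2  -0.22] shift [ 0.06 -0.06  2.96] turn [ 0.02 -0.01 -0.01]
```

View pics/w14.png

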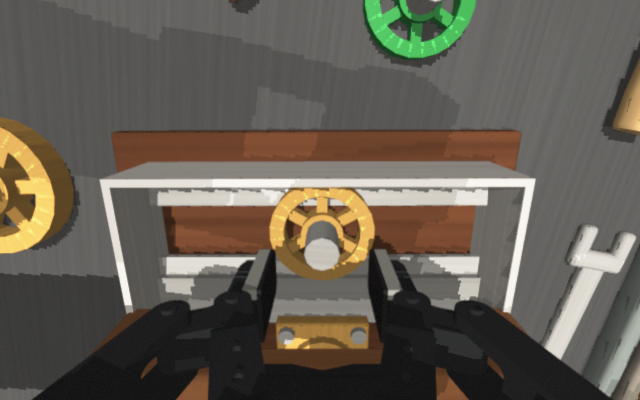

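View pics/s14.png

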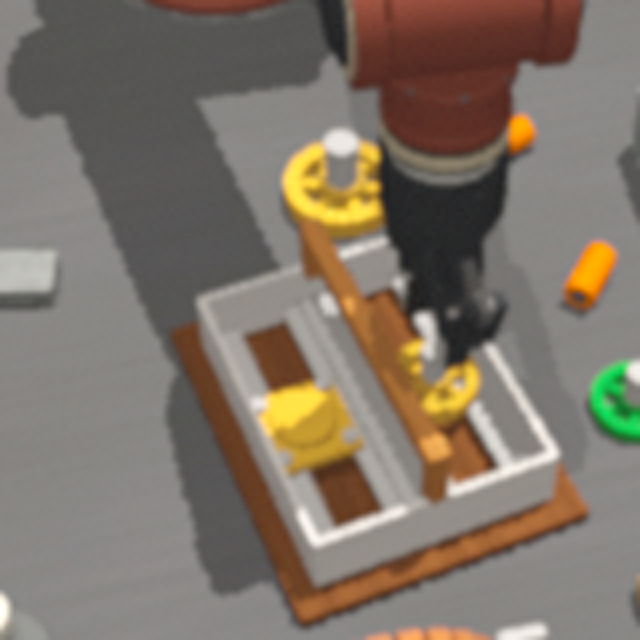

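>>> play_rows:
  motion:
    - [[0, 0, 0, 0.8, 0, 0, 0], [0, 0, 0, 1.6, 0, 0, 0], [0, 0, 0, 2.2, 0, 0, 0], [0, 0, 0, 2.6, 0, 0, 0], [0, 0, 0, 2.6, 0, 0, 0]]
  newtons: 60

```text
t: 24.7
tool_pos: [0.5513, 0.0341, 0.021]
tool_rot: [-2.057, -2.374, 0.0]
contact_force: [-0.3, 0.6, -0.4]
opening: 0.0424
```

```bash
python3 - <<'E'
from h import *
im=get("wrist"); crop(im,160,120,480,400,2,"pics/w15.png")
im=get("scene"); crop(im,285,150,385,250,6,"pics/s15.png")
E
```

```text
(no output)
```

View pics/w15.png

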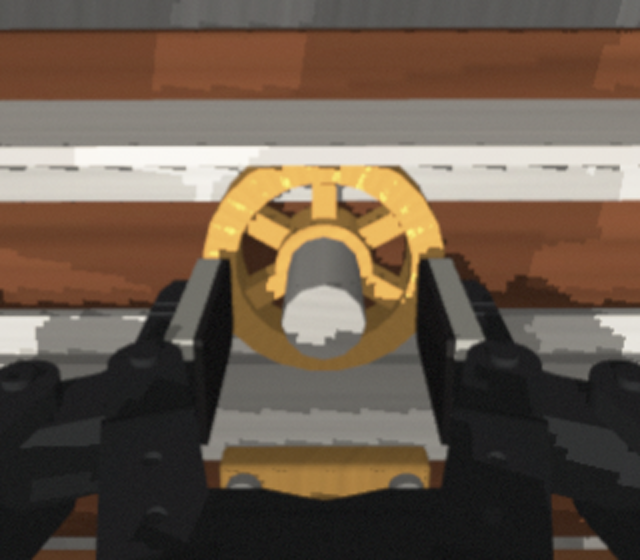

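View pics/s15.png

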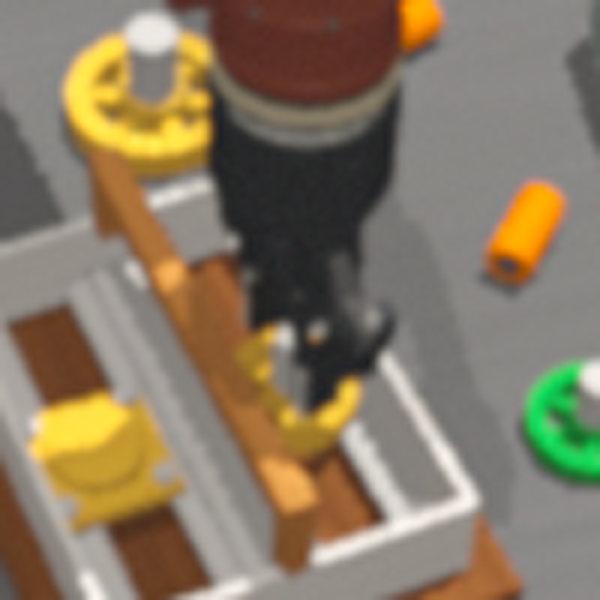

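>>> play_rows:
  motion:
    - [[0, 0, 0, 0.3, 0, 0, 0], [0, 0, 0, 0.3, 0, 0, 0], [1, 0, 0, 0.3, 0, 0, 0], [1, 0, 0, 0.3, 0, 0, 0], [1, 0, 0, 0.3, 0, 0, 0], [1, 0, 0, 0.3, 0, 0, 0], [1, 0, 0, 0.3, 0, 0, 0]]
  newtons: 60

```text
t: 25.68
tool_pos: [0.5521, 0.034, 0.019]
tool_rot: [2.057, 2.374, 0.001]
contact_force: [-0.9, 0.1, 2.0]
opening: 0.0157
```

```bash
python3 - <<'E'
from h import *
im=get("wrist"); crop(im,160,120,480,400,2,"pics/w16.png")
o=ctrl.get_obs(); print(o["opening"],o["tool_pos"],o["contact_force"])
E
```

```text
0.015493483909430568 [0.55204325 0.03404388 0.01898053] [0.44939601 0.44235647 2.86735608]
```

View pics/w16.png

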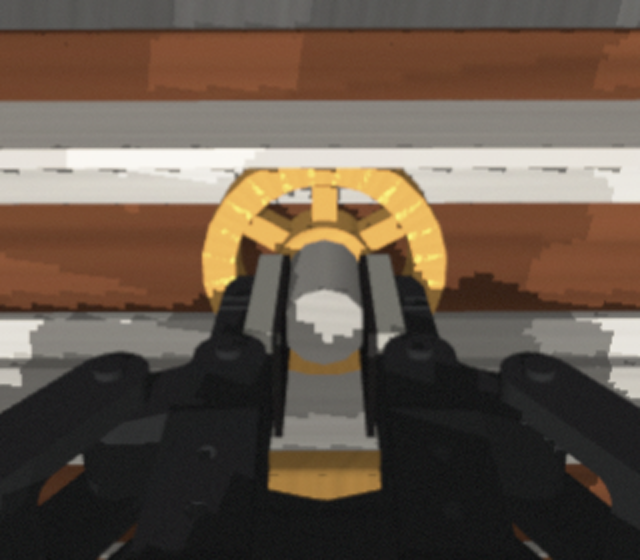

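>>> play_rows:
  motion:
    - [[1, 0, 0, -0.5, 0, 0, 0], [1, 0, 0, -1.5, 0, 0, 0], [1, 0, 0, -3, 0, 0, 0], [1, 0, 0, -5, 0, 0, 0], [1, 0, 0, -7, 0, 0, 0], [1, 0, 0, -9, 0, 0, 0], [1, 0, 0, -11, 0, 0, 0], [1, 0, 0, -13, 0, 0, 0], [1, 0, 0, -14.5, 0, 0, 0], [1, 0, 0, -15, 0, 0, 0], [1, 0, 0, -15, 0, 0, 0]]

```text
t: 27.1
tool_pos: [0.5519, 0.034, 0.169]
tool_rot: [2.057, 2.374, 0.001]
contact_force: [-0.2, 0.2, -1.5]
opening: 0.0158
```

```bash
python3 - <<'E'
from h import *
im=get("wrist"); crop(im,0,0,640,400,1,"pics/w17.png")
o=ctrl.get_obs(); print(o["opening"],o["tool_pos"],o["contact_force"])
goal((.4569,-.3351,.169),-20); goal((.4569,-.3351,.169),8)
E
```

```text
0.015422569652775726 [0.55149477 0.03402973 0.16827387] [ 0.11739794  0.67142181 -2.17780552]
 option turn [-1.000e-02 -1.000e-02  2.819e+01]
 option turn [ 2.0000e-02 -1.0000e-02 -1.5181e+02]
t 27.15 pos [0.5515 0.034  0.1683] q [-0.07 -0.1   1.82  0.    1.42 -0.22] shift [-35.19 -14.62  -0.08] turn [-1.000e-02 -1.000e-02  2.819e+01]
 option turn [-0.01 -0.02  0.19]
 option turn [ 2.0000e-02 -1.0000e-02 -1.7981e+02]
t 27.15 pos [0.5515 0.034  0.1683] q [-0.07 -0.1   1.82  0.    1.42 -0.22] shift [-35.19 -14.62  -0.08] turn [-0.01 -0.02  0.19]
```

View pics/w17.png

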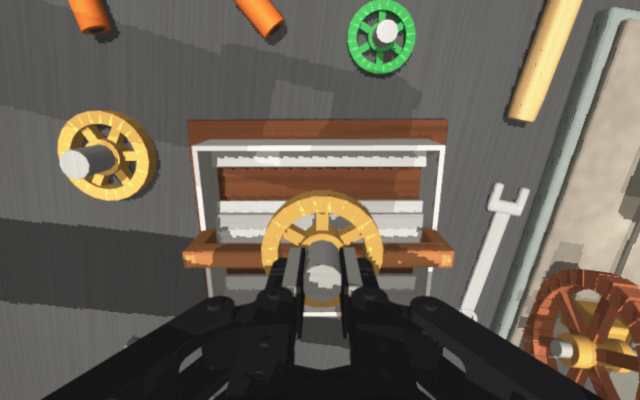

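>>> play_rows:
  motion:
    - [[1, -0.6, -0.2, 0, 0, 0, 0], [1, -1.8, -0.7, 0, 0, 0, 0], [1, -3.6, -1.5, 0, 0, 0, 0], [1, -6, -2.5, 0, 0, 0, 0], [1, -8.8, -3.7, 0, 0, 0, 0], [1, -11.8, -4.9, 0, 0, 0, 0], [1, -14.8, -6.1, 0, 0, 0, 0], [1, -17.8, -7.4, 0, 0, 0, 0], [1, -20.8, -8.6, 0, 0, 0, 0], [1, -23.8, -9.9, 0, 0, 0, 0], [1, -26.6, -11, 0, 0, 0, 0], [1, -29, -12, 0, 0, 0, 0], [1, -31.2, -13, 0, 0, 0, 0], [1, -33, -13.7, 0, 0, 0, 0], [1, -34.2, -14.2, 0, 0, 0, 0], [1, -34.9, -14.5, 0, 0, 0, 0], [1, -35.2, -14.6, 0, 0, 0, 0], [1, -35.2, -14.6, 0, 0, 0, 0], [1, -35.2, -14.6, 0, 0, 0, 0]]

```text
t: 29.52
tool_pos: [0.4574, -0.3347, 0.1682]
tool_rot: [-2.056, -2.375, -0.0]
contact_force: [-0.0, -0.1, -0.4]
opening: 0.0158
```

```bash
python3 - <<'E'
from h import *
im=get("wrist"); crop(im,0,0,640,400,1,"pics/w18.png",proj(im,[[.4569,-.3351,.030]]))
goal((.4569,-.3351,.023),8.2)
im=get("scene"); crop(im,120,120,320,300,3,"pics/s18.png")
E
```

```text
option turn [-0.01 -0.02  0.04]
 option turn [ 4.0000e-02 -1.0000e-02 -1.7996e+02]
t 29.575 pos [ 0.4573 -0.3347  0.1682] q [-0.76 -0.06  1.79  0.    1.42 -0.91] shift [-0.04 -0.05 14.52] turn [-0.01 -0.02  0.04]
```

View pics/w18.png

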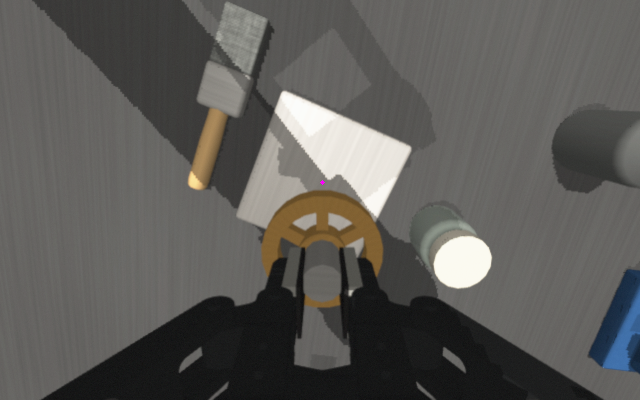

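View pics/s18.png

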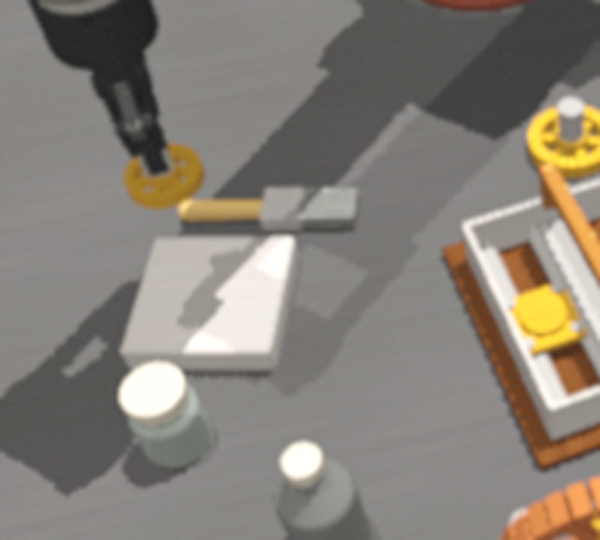

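>>> play_rows:
  motion:
    - [[1, 0, 0, 1, 0, 0, 0], [1, 0, 0, 3, 0, 0, 0], [1, 0, 0, 5.5, 0, 0, 0], [1, 0, 0, 8, 0, 0, 0], [1, 0, 0, 10, 0, 0, 0], [1, 0, 0, 12, 0, 0, 0], [1, 0, 0, 13.2, 0, 0, 0], [1, 0, 0, 14, 0, 0, 0], [1, 0, 0, 14.2, 0, 0, 0], [1, 0, 0, 14.4, 0, 0, 0], [1, 0, 0, 14.4, 0, 0, 0], [1, 0, 0, 14.4, 0, 0, 0]]

```text
t: 31.12
tool_pos: [0.4576, -0.335, 0.0247]
tool_rot: [2.056, 2.375, 0.0]
contact_force: [0.6, 0.2, -2.5]
opening: 0.0156
```

```bash
python3 - <<'E'
from h import *
im=get("wrist"); crop(im,160,120,480,400,2,"pics/w19.png")
im=get("scene"); crop(im,140,170,260,270,5,"pics/s19.png")
print(ctrl.get_obs()["contact_force"],ctrl.get_obs()["tool_pos"])
E
```

```text
[-0.06256456 -0.16902079 -1.16440204] [ 0.45748116 -0.334878    0.02456694]
```

View pics/w19.png

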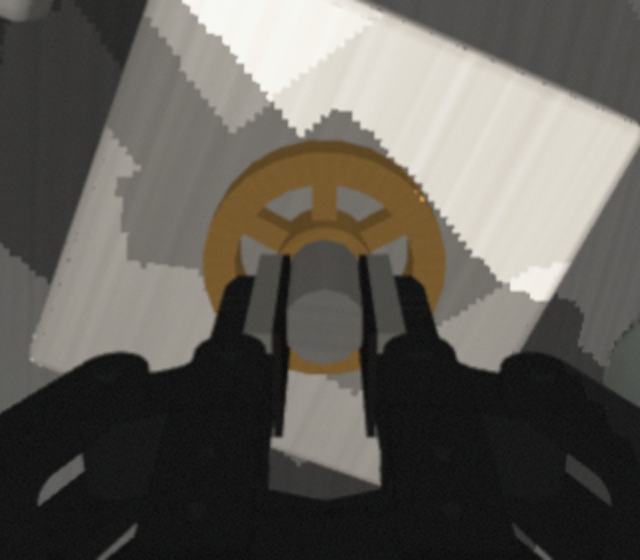

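View pics/s19.png

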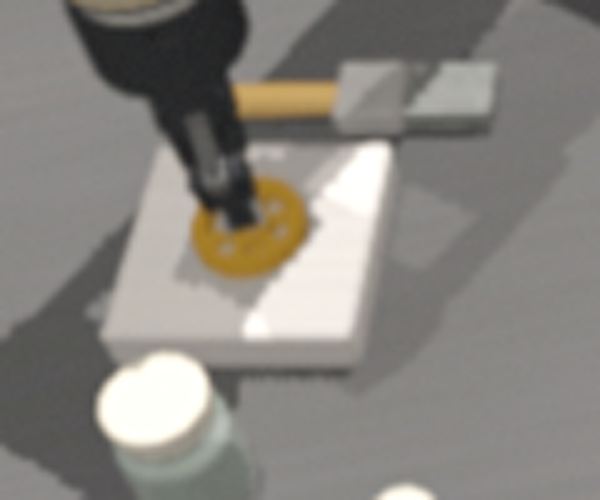

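Nearly down. I'll lower in 1 mm steps until it makes contact.

>>> play_rows:
  motion:
    - [[1, 0, 0, 0.1, 0, 0, 0], [1, 0, 0, 0.1, 0, 0, 0], [1, 0, 0, 0.2, 0, 0, 0], [1, 0, 0, 0.2, 0, 0, 0], [1, 0, 0, 0.2, 0, 0, 0]]

```text
t: 31.85
tool_pos: [0.4576, -0.3351, 0.0231]
tool_rot: [2.056, 2.375, -0.0]
contact_force: [-2.1, 1.9, 3.1]
opening: 0.0156
```

```bash
python3 - <<'E'
from h import *
for i in range(3):
    get("top"); o=ctrl.get_obs(); print(o["contact_force"].round(2),o["tool_pos"].round(4))
E
```

```text
[-1.68  1.25  3.38] [ 0.4576 -0.3351  0.023 ]
[-3.42  0.92  4.24] [ 0.4576 -0.3351  0.0231]
[-2.54  1.73  5.26] [ 0.4576 -0.3351  0.023 ]
```

Contact is confirmed at about +4 N, so I'll release gently and withdraw straight up.

>>> play_rows:
  motion:
    - [[0.5, 0, 0, 0, 0, 0, 0], [0.2, 0, 0, 0, 0, 0, 0], [0, 0, 0, 0, 0, 0, 0], [0, 0, 0, 0, 0, 0, 0], [0, 0, 0, 0, 0, 0, 0], [0, 0, 0, -1, 0, 0, 0], [0, 0, 0, -3, 0, 0, 0], [0, 0, 0, -6, 0, 0, 0], [0, 0, 0, -9, 0, 0, 0], [0, 0, 0, -13, 0, 0, 0], [0, 0, 0, -17, 0, 0, 0], [0, -6, 0, -18, 0, 0, 0], [0, -6, 0, -18, 0, 0, 0], [0, -6, 0, -18, 0, 0, 0]]

```text
t: 33.75
tool_pos: [0.466, -0.3942, 0.2037]
tool_rot: [2.056, 2.374, 0.0]
contact_force: [-0.2, -0.2, 0.2]
opening: 0.0427
```

```bash
python3 - <<'E'
from h import *
im=get("wrist"); crop(im,0,0,640,400,1,"pics/w20.png",proj(im,[[.4569,-.3351,.030]]))
im=get("scene"); crop(im,0,0,640,400,1.2,"pics/s20.png")
im=get("top"); crop(im,0,0,640,400,1.2,"pics/t20.png"); np.save("t20.npy",im,allow_pickle=True)
print(ctrl.get_obs()["t"])
E
```

```text
33.9
```

View pics/w20.png

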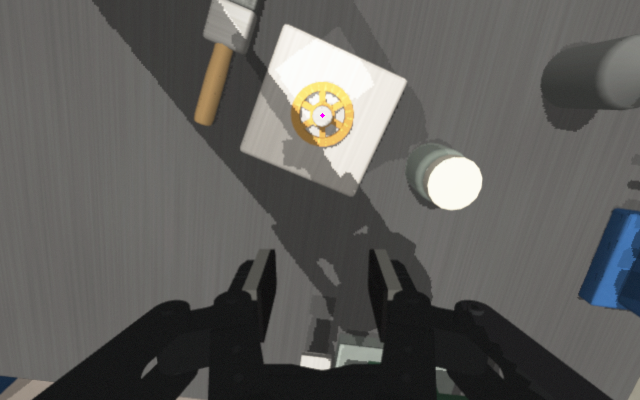

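View pics/s20.png

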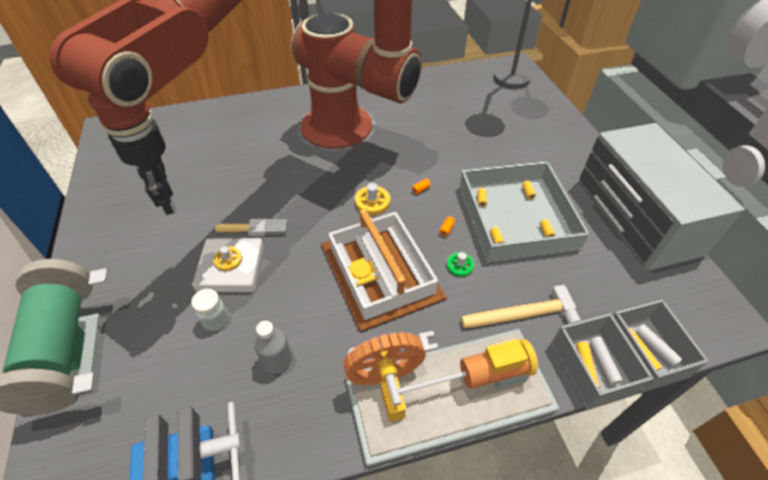

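View pics/t20.png

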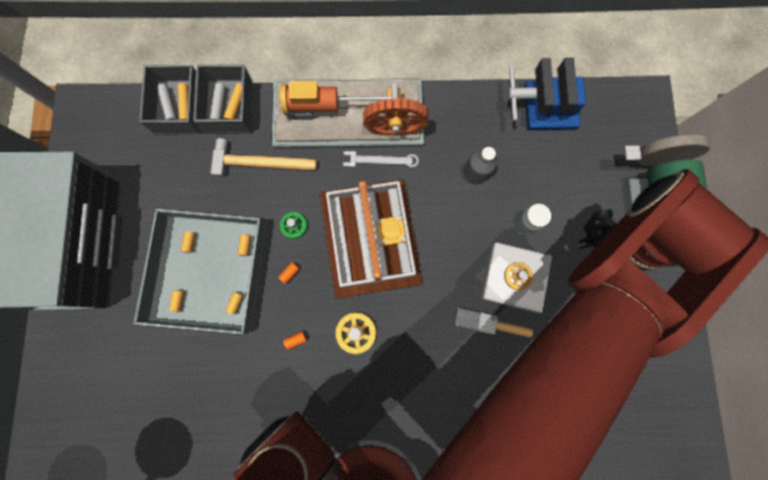

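In the wrist view the flywheel lies flat with its centre at (322,114), right on the projected block centre. The sieve is on the board with the cover inside, the tray holds all four bushes, and the bystanders haven't moved. Handing in.

```bash
python3 - <<'E'
from station import ctrl
print(ctrl.finish_job())
E
```

```text
the job is handed in; nothing more can be done
None
```

The job is done and handed in at about 34 s; no verdict was reported. I shook the sieve over the tray until all four bushes dropped in. I then set it back on its board, lifted the flywheel out by its stub and laid it on the block.

**First grip missed:** the fingers closed just above the bar without touching anything. The fingertips sat about 3 cm higher than the reported tool position suggested. I measured that offset in the wrist picture, lowered the gripper and gripped the bar properly. I carried the same correction into every later grasp and placement.

**Last checks:**
- **Bushes:** all four lie on the tray floor in the top view.
- **Sieve:** it was set down within about 1 mm of the board centre by the arm's reading. In the pictures it looks square and level, with the cover still inside.
- **Flywheel:** it lies flat, and its axis falls on the block centre in the wrist view.
- **Bystanders:** by eye, the jar, brush, spanner, hammer and oil bottle are where they were in the starting pictures; I did not measure them.
- **Gripper:** it is open and clear of everything.

Apart from the tool offset, no check failed or disagreed.

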